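Fit the retaining ring that keeps a gear on its shaft

TASK

Take the retaining-ring pliers off the clear parts case, put their two tips into the eyes of the dark retaining ring that lies on the bench, and squeeze the handles to spread it. Carry the spread ring over the end of the gear's shaft, lower it onto the washer and let it close fully into the groove, lying flat. Then lay the pliers flat on the case again, tips hanging over its edge as before, and let go.

Things in the scene. Friction and masses are not known exactly. Their poses are not given: they have to be found in the camera images.
- groove (a point): On the axis of an upright steel shaft, half-way up its ring groove, 53.5 mm above the bench. Shaft 48 mm thick, chamfered end at 69.5 mm; groove floor 44.4 mm thick, groove 50 to 57 mm above the bench, its lower side the top of a steel washer (83 mm across) on a toothed gear (103 mm across). All on a round flange, 112 mm across, fixed to the bench.
- circlip_mid (a point): Centre of the dark steel retaining ring (45 mm inside, band 8 wide, 5 thick, 32 g), half-way up. x points from the gap with the eyes to the closed back; at the start it lies flat, x away from the robot within 30 degrees. They move with the back. Spread to the pliers' stop it passes a 51 mm round, whose axis lies 4 mm from this point toward the gap. Seated: 52.5 to 54.5 mm above the bench.
- eye_l (a point): Centre of the round eye (8 mm hole in a 15 mm lug) at the end of the ring's arm on its +y side, half-way up the 5 mm thickness; 28.1 mm toward the gap and 13 mm to +y from circlip_mid when relaxed. The two eyes are 26 mm apart relaxed, about 52 mm when fully spread.
- eye_r (a point): Centre of the other eye, the same on the ring's -y side.
- circlip_arm_l (a joint): Spread of the ring's +y arm, rad: 0 relaxed, about 0.26 when spread to the pliers' stop, about 0.02 when closed in the groove, over 0.1 when it still rides on the full shaft. Springs shut: 1.2 N at the eye at 0, 5 N at 0.26.
- circlip_arm_r (a joint): Spread of the ring's -y arm, the same.
- pliers_grip (a point): Retaining-ring pliers, 180 mm long, 0.2 kg, grey sleeves: midway between the handles' flat grips, half-way up the 20 mm tall sleeves, 10 mm above the lid they lie on. x points along the closed pliers to the tips, z up. The grips' outer sides are flat, parallel to x, 60 mm across, 36 mm long, centred here; behind, the handles splay to 76 mm.
- pliers_lever (a joint): Angle between the levers, rad: 0 closed (sprung; pins 24 mm apart, grips 60 mm across), 0.463 at the built-in stop (pins about 56 mm apart, grips 37 to 40 mm across); squeezing harder changes nothing. The handles yield from 7 N and take about 19 N at the stop with the ring on. Held at 58 to 59 mm across, the pins are 25 to 27 mm apart and enter the relaxed eyes.
- case_top (a point): Centre of the flat lid top of the clear plastic parts case, 124 x 128 mm (x by y), 48 mm above the bench, fixed. The pliers lie on it along +x within 7 degrees, pliers_grip 31 to 43 mm toward -x of this point and up to 20 mm aside, the bent tips hanging free past the +x edge, which is 62 mm from this point.
- pliers_tips (a point): Midway between the two tips, level with their shoulders: 123 mm ahead of pliers_grip (to 125 when squeezed) and 46 mm below it. The tips are bent straight down, 12 mm to either side of here when closed: noses 10 mm thick that end in shoulders, below them tapered pins 5.5 mm thick and 4.6 mm long that go into the ring's eyes until the shoulders rest on the lugs.
Not all that is in view belongs to the job. What is shaped like the part that bears groove but orange is not meant.

How it is judged (in metres and radians):
On the way, in this order (a step that is already met when the one before it is completed fails the run):
1. the ring, spread on the tips of the pliers, is over the end of the shaft (value of joint each of circlip_arm_l, circlip_arm_r above 0.12 rad and horizontal distance between circlip_mid and groove below 0.012 m and height (world z) of circlip_mid above 0.05 m and contact force between pliers and circlip above 0.5 N), for 0.1 s.
2. the ring has closed into the groove (value of joint each of circlip_arm_l, circlip_arm_r below 0.07 rad and distance between circlip_mid and groove below 0.004 m and angle between circlip_mid's own z axis and vertical below 0.08 rad), for 0.2 s.
At the end, for the whole second after the job is handed in: The ring is closed in the groove: its middle within 4 mm of the groove's, both arms below 0.07 rad, tilted less than 0.08 rad. The pliers lie still and flat (within 0.1 rad) on the case, pliers_grip within 80 mm of case_top and over 50 mm above the bench (all of step 2 and distance between pliers_grip and case_top below 0.08 m and height (world z) of pliers_grip above 0.05 m and angle between pliers_grip's own z axis and vertical below 0.1 rad and linear speed of pliers below 0.02 m/s); the robot touches nothing.
It also fails if it takes over 58 s, if anything falls off the work surface, if the arm or the gripper's body presses on something with over 40 N, if the wrist force passes 120 N, or if a joint passes its speed limit or range.

ROBOT

A 6-joint arm with a two-finger parallel gripper is mounted at the origin on a cart in front of the work surface, level with it; the furniture and walls round the work are solid. World frame = base frame: x ahead of the robot, y to its left, z up, the work surface at z = 0. Lengths are in mm, angles in degrees, forces in N, time in s.
With the tool pointing down it reaches from about 350 to 925 mm from the base axis. Payload 6.4 kg.
Tool frame: the origin (TCP) lies midway between the tips of the shut fingers; the grasp point (between the pads) lies 19 mm behind it; x points along the fingers, z is the direction in which the jaws open and shut, and the axes are right-handed (so a half turn about x gives the same grasp; the last joint's range is limited). The gripper opens to 94 mm and grips with 3 to 60 N. Pads are 16 mm wide; open, the fingers measure 119 mm over their backs; the gripper's body (75 mm by 177 mm) begins 78 mm behind the grasp point.
Start: joints at [-84.46, 14.043, 89.255, -0, 76.702, -9.975], TCP at [173.881, -626.322, 205.455] pointing down, gripper open.
Joint ranges: [-179.41, 179.41], [-58.25, 129.5], [7.25, 145.43], [-54.29, 234.29], [11.92, 165.04], [-157.13, 157.13]. Speed limits (degrees/s): [147.25, 147.25, 180, 180, 180, 180].

INTERFACE

Orientations are given as [roll, pitch, yaw] about the fixed x, y, z axes, in that order (R = Rz(yaw) Ry(pitch) Rx(roll)).
In Python, from rig import get_obs, camera, sign_off, look_for, masks_of, mark_of gives the robot as it stands.
- The arm moves only by the shell command python3 -m jog 'ROWS' [OPENING]. ROWS is JSON, one flat list of numbers, 4 for each row, row after row: the shift along the world's x, y, z in m, then the turn about the world's z in rad. In form: [dx, dy, dz, turn, dx, dy, dz, turn, ...]. A call has 1 to 5 rows; each row is the pose to reach, as a shift and turn from the pose commanded when the call began; what a row does not reach only later rows make up. A row lasts 1/12 s, in which the tool goes at most 41.7 mm and 7.16 degrees, less where a joint would pass 70% of its speed; a pose out of reach is approached as far as the arm can. A call with a gripper value outside its range is refused whole. OPENING is the finger opening in m, from 0 to 0.094, set as the call begins (- or left out, the last holds). The fingers move at their own pace and stop on an object; the grip force is fixed at half the most. Time passes only in rows, so rows that repeat a pose let the fingers close. It gives the time, the measured TCP pose, the force and the opening at its end, in the units of the state.
- get_obs(): the state, without advancing time (a new reading comes with each control period).
- camera(name): name is "side" or "top"; returns a dict with "image" (384x512x3 uint8, red, green, blue), "depth" (384x512 float32, mm along the optical axis (not along the pixel's ray), 0 where there is no reading), "camera_matrix" (3x3 intrinsics, pixels), "k1" (the pictures are not rectified: a ray, as slopes to the right and down, at radius r is drawn at 1 + k1 r^2 times it, then the intrinsics apply), "pose" (4x4, takes a point from camera to world coordinates). Camera axes: x right, y up, looking along -z (the intrinsics and any distortion apply to the point x, -y, -z); pixel columns grow to the right and rows downward; lengths in mm; the calibration is good to about 2 mm. A picture is of the moment at which its call begins.
- sign_off(): hands the job in, once; it reports no verdict.
Trained networks look in a picture, given as the dict that the camera call returned (one of the last four; its "shot" number tells which), for a name from the list of things; names that differ only in an ending like _2 or _b are one class to them, and where a whole thing is asked for, a point or a joint stands for the part that bears it (a point fixed in the world has none). Each returns a list of dicts, best first, with "conf" (0 to 1); they miss things now and then, are a little off and sometimes report something else, mostly with a low value. They report only what shows in the picture. A call takes as long as a camera call. They do not tell look-alikes from the thing itself.
- look_for(picture, target): "xyz" ([x, y, z] in mm, in world coordinates, good to about 4 mm: the middle of the surface that is visible of it).
- masks_of(picture, target): "region" (384x512 bool, what is visible of it).
- mark_of(picture, target): "xyz" ([x, y, z] in mm, in world coordinates, good to about 4 mm: a listed point, or the origin of a listed thing).
The state is a dict: "clock": time; "joint_pos": joint angles; "qvel": joint speeds; "tau": joint torques, N m; "tool_pos": TCP position; "ee_rot": TCP orientation; "wrist_force": force on the tool from outside, world axes, zero at the start; "ft_torque": the same for the moment, N m; "opening": finger opening in mm.
Only numpy, scipy, OpenCV 4.12 (cv2) and the standard library are available. Lean on these libraries where they do the work, as an engineer would, in place of code of your own. Each camera call takes 0.05 s, during which the arm holds its last target. There are 200 camera calls.

## Working session

There is one attempt and no reset: what is moved stays moved. The work goes in short steps, Python scripts to look and compute and a shell command to move; the robot and the scene stay as the last step left them, time stands still between calls to the robot, and variables do not carry over. Pictures are saved under pics/ and viewed, about 8 in all and at most 12, crops included, and the job is handed in when it is done.

```bash
ls; mkdir -p pics; cat > h.py <<'E'
import numpy as np, cv2
from rig import *
def px(c,p):
    T=np.linalg.inv(c["pose"]); q=T[:3,:3]@np.array(p)+T[:3,3]
    s=np.array([q[0]/-q[2],-q[1]/-q[2]]); s=s*(1+c["k1"]*(s@s)); K=c["camera_matrix"]
    return K[0,0]*s[0]+K[0,2],K[1,1]*s[1]+K[1,2]
def cloud(c):
    K=c["camera_matrix"]; h,w=c["depth"].shape
    u,v=np.meshgrid(np.arange(w),np.arange(h))
    D=np.array([c["k1"],0,0,0,0],float)
    s=cv2.undistortPoints(np.stack([u,v],-1).reshape(-1,1,2).astype(np.float64),K.astype(float),D).reshape(h,w,2)
    d=c["depth"]; P=np.stack([s[...,0]*d,-s[...,1]*d,-d],-1)
    W=P@c["pose"][:3,:3].T+c["pose"][:3,3]; W[d==0]=np.nan
    return W
E
python3 - <<'E'
from h import *
o=get_obs(); print({k:np.round(v,2) for k,v in o.items()})
for n in("top","side"):
    c=camera(n); cv2.imwrite(f"pics/a_{n}.png",c["image"][...,::-1]); np.savez(f"a_{n}.npz",**{k:c[k] for k in("image","depth","camera_matrix","k1","pose")})
    print(n,np.round(c["pose"],2).tolist(),c["camera_matrix"].tolist())
    for t in("groove","circlip_mid","eye_l","eye_r","pliers_grip","case_top","pliers_tips"):
        print(t,[(np.round(r["xyz"],1).tolist(),round(r["conf"],2),np.round(px(c,r["xyz"])).tolist()) for r in mark_of(c,t)[:3]])
E
```

```text
pics
{'clock': np.float64(0.0), 'joint_pos': array([-84.46,  14.08,  89.32,  -0.  ,  76.7 ,  -9.98]), 'qvel': array([-0.03,  0.03,  0.06, -0.  ,  0.03,  0.02]), 'tau': array([ 0.000e+00, -4.158e+01, -3.146e+01,  7.000e-02,  3.000e-02,
       -0.000e+00]), 'tool_pos': array([ 173.81, -625.71,  204.35]), 'ee_rot': array([170.78,  89.89,  96.3 ]), 'wrist_force': array([-0.85, -0.3 , -0.96]), 'ft_torque': array([-0.04,  0.02, -0.01]), 'opening': np.float64(94.25)}
top [[0.01, 1.0, -0.07, 442.58], [-1.0, 0.01, -0.01, 85.75], [-0.01, 0.07, 1.0, 1226.89], [0.0, 0.0, 0.0, 1.0]] [[363.85406220462215, 0.0, 257.26635477204235], [0.0, 363.85406220462215, 186.59575287067125], [0.0, 0.0, 1.0]]
groove [([655.3, 38.8, 51.5], 0.91, [275.0, 145.0]), ([348.8, 409.8, 55.5], 0.85, [159.0, 239.0])]
circlip_mid [([673.7, -163.7, -2.6], 0.4, [333.0, 143.0])]
eye_l [([643.6, -166.5, 5.2], 0.63, [334.0, 152.0]), ([652.4, -143.7, -1.2], 0.53, [327.0, 149.0])]
eye_r [([643.6, -166.5, 5.2], 0.63, [334.0, 152.0]), ([652.4, -143.7, -1.2], 0.53, [327.0, 149.0])]
pliers_grip [([522.9, 277.5, 62.5], 0.72, [200.0, 185
[... 174 characters left out ...]
1031.13], [-0.0, 0.85, 0.53, 779.64], [0.0, 0.0, 0.0, 1.0]] [[498.7467830757988, 0.0, 258.5252958628037], [0.0, 498.7467830757988, 185.78719331459536], [0.0, 0.0, 1.0]]
groove [([355.6, 410.1, 56.3], 0.66, [211.0, 140.0]), ([655.4, 38.8, 49.2], 0.58, [314.0, 207.0])]
circlip_mid [([672.5, -165.7, 5.8], 0.68, [328.0, 273.0])]
eye_l [([645.6, -163.8, 0.7], 0.54, [316.0, 274.0]), ([647.6, -141.0, 5.0], 0.41, [316.0, 266.0])]
eye_r [([645.6, -163.8, 0.7], 0.54, [316.0, 274.0]), ([647.6, -141.0, 5.0], 0.41, [316.0, 266.0])]
pliers_grip [([524.4, 277.0, 58.5], 0.69, [263.0, 159.0])]
case_top [([553.9, 261.4, 53.0], 0.73, [273.0, 163.0]), ([524.5, 276.9, 60.2], 0.38, [263.0, 159.0])]
pliers_tips []
```

```bash
python3 - <<'E'
import cv2,numpy as np
a=cv2.imread("pics/a_top.png")[90:290,130:380]; b=cv2.imread("pics/a_side.png")[110:310,180:380]
a=cv2.resize(a,(500,400),interpolation=2); 
cv2.imwrite("pics/v1.png",cv2.resize(cv2.imread("pics/a_top.png")[100:260,130:370],(800,533),interpolation=2))
cv2.imwrite("pics/v2.png",cv2.resize(cv2.imread("pics/a_side.png")[110:300,200:440],(758,600),interpolation=2))
E
```

```text
(no output)
```

View pics/v1.png

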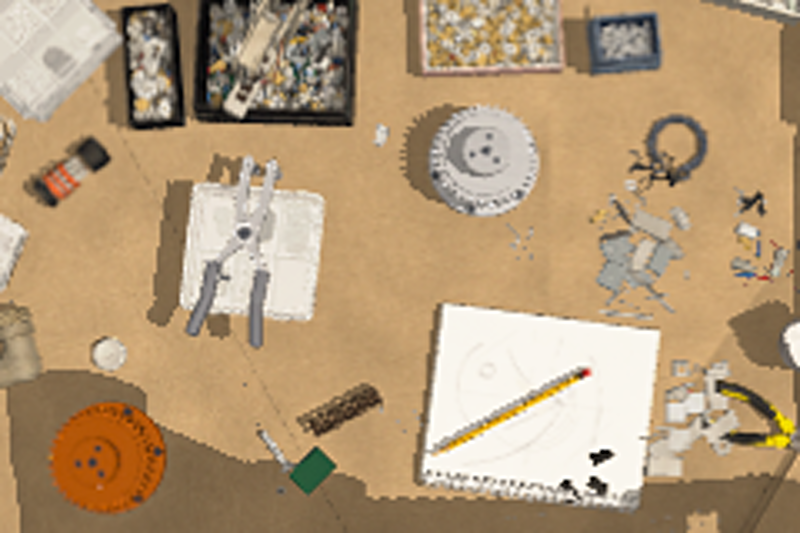

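View pics/v2.png

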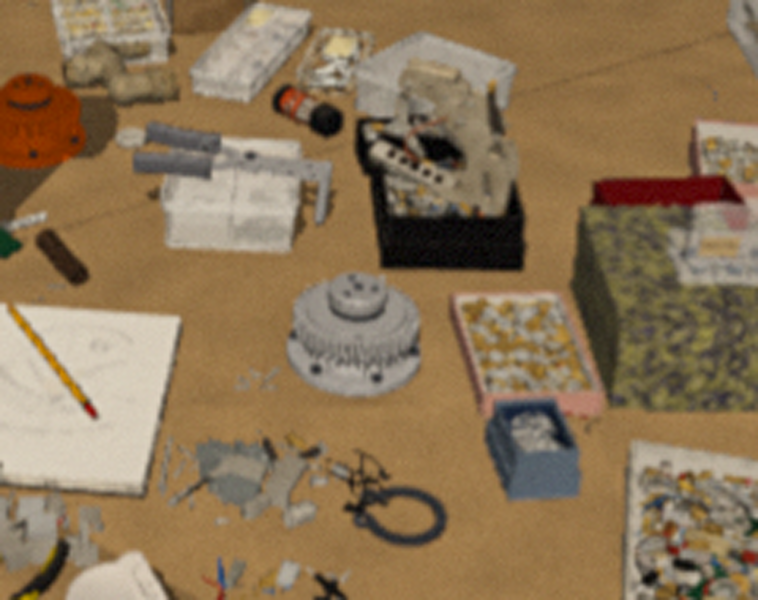

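v1/v2 show the pliers on the case near v1 (240,250), tips at v1 (260,165). The grey gear and shaft are at v1 (483,155). The dark ring is at v1 (677,150), with its eyes to the lower left among thin clutter. The orange decoy is at v1 (108,455). Next I measure yaw and position.

```bash
cat >> h.py <<'E'
def pxa(c,P): return np.array([px(c,p) for p in P])
def edge_img(c,lo=0.8):
    return cv2.cvtColor(c["image"],cv2.COLOR_RGB2GRAY).astype(float)
def ringpts(x,y,a,z=5,s=0):
    R=np.array([[np.cos(a),-np.sin(a)],[np.sin(a),np.cos(a)]])
    ins=[];th=np.linspace(-2.45,2.45,60)
    for r in(24.5,26.5,28.5): ins+=[(r*np.cos(t),r*np.sin(t)) for t in th]
    out=[]
    for r in(17,19.5,33.5,36): out+=[(r*np.cos(t),r*np.sin(t)) for t in th*.9]
    f=lambda L:np.c_[np.array(L)@R.T+[x,y],np.full(len(L),z)]
    return f(ins),f(out)
def samp(g,uv): return cv2.remap(g.astype(np.float32),uv[:,0].astype(np.float32),uv[:,1].astype(np.float32),1)[:,0]
E
cat > m1.py <<'E'
from h import *
from scipy.optimize import minimize
for n in("top","side"):
    c=camera(n); g=edge_img(c)
    def cost(p):
        i,o=ringpts(p[0],p[1],p[2]/30)
        return samp(g,pxa(c,i)).mean()-samp(g,pxa(c,o)).mean()
    best=min((minimize(cost,[672,-165,a],method="Nelder-Mead",options=dict(xatol=.1,fatol=.05,initial_simplex=[[672,-165,a],[678,-165,a],[672,-159,a],[672,-165,a+6]])) for a in(-12,0,12)),key=lambda r:r.fun)
    print(n,"ring",best.x[:2].round(1),np.degrees(best.x[2]/30).round(1),round(best.fun,1))
    W=cloud(c)
    for t in("circlip_mid","pliers_grip","groove","case_top"):
        for r in masks_of(c,t)[:2]:
            m=r["region"]; P=W[m]; P=P[~np.isnan(P[:,0])]
            print(t,round(r["conf"],2),m.sum(),np.percentile(P,[2,50,98],axis=0).round(0).tolist())
            if t=="pliers_grip":
                Q=P[(P[:,2]>56)&(P[:,2]<78)]; m0=Q[:,:2].mean(0); 
                h=Q[Q[:,0]<555]
                for s in(1,-1):
                    k=h[(h[:,1]-277)*s>0]; k=k[(k[:,0]>500)&(k[:,0]<545)]
                    print("  side",s,len(k),k.mean(0).round(1),"slope",np.degrees(np.polyfit(k[:,0],k[:,1],1)[0]).round(1))
                f=P[P[:,0]>630]; print("  front",f[:,:2].mean(0).round(1),len(f))
            if t=="groove":
                Q=P[(P[:,2]>66)&(P[:,2]<76)]; print("  shafttop",len(Q),((Q.max(0)+Q.min(0))/2).round(1),(Q.max(0)-Q.min(0)).round(1),Q.mean(0).round(1))
o=get_obs()
from scipy.spatial.transform import Rotation as R
print(R.from_euler("xyz",o["ee_rot"],degrees=True).as_matrix().round(3))
E
python3 m1.py
```

```text
top ring [ 673.6 -159.7] -9.0 -71.3
circlip_mid 0.36 1077 [[498.0, 200.0, 43.0], [564.0, 246.0, 48.0], [619.0, 327.0, 53.0]]
groove 0.79 790 [[606.0, -9.0, 8.0], [647.0, 40.0, 49.0], [697.0, 86.0, 72.0]]
  shafttop 158 [654.   36.5  70.2] [46.  42.   8.4] [654.2  36.7  69.6]
groove 0.65 878 [[306.0, 360.0, 6.0], [354.0, 399.0, 48.0], [400.0, 452.0, 72.0]]
  shafttop 155 [352.9 410.9  70.9] [44.5 42.3  9.5] [352.1 410.3  69.6]
case_top 0.58 1274 [[498.0, 200.0, 41.0], [557.0, 252.0, 48.0], [619.0, 330.0, 60.0]]
side ring [ 671.7 -163.7] -20.8 -61.2
circlip_mid 0.56 272 [[640.0, -192.0, -1.0], [674.0, -164.0, 4.0], [699.0, -130.0, 9.0]]
pliers_grip 0.94 657 [[468.0, 241.0, 1.0], [536.0, 261.0, 60.0], [642.0, 334.0, 72.0]]
  side 1 80 [522.  298.8  65.3] slope -12.9
  side -1 84 [520.5 251.9  65. ] slope -1.2
  front [638.1 259.9] 75
groove 0.58 1349 [[602.0, -16.0, 3.0], [649.0, 12.0, 45.0], [700.0, 63.0, 71.0]]
  shafttop 170 [651.9  36.1  69.7] [46.2 47.4  7.4] [651.2  33.8  69.7]
case_top 0.97 1175 [[492.0, 197.0, 1.0], [559.0, 210.0, 47.0], [615.0, 325.0, 54.0]]
[[-0.     0.964  0.268]
 [ 0.     0.268 -0.964]
 [-1.    -0.    -0.   ]]
```

```bash
python3 -m jog '[0.015,0.036,0,-0.017,0.030,0.072,0,-0.034,0.045,0.108,0,-0.051,0.060,0.146,0,-0.068,0.075,0.184,0,-0.085]' 0.094
python3 -m jog '[0.015,0.038,0,-0.017,0.030,0.076,0,-0.034,0.045,0.114,0,-0.051,0.060,0.152,0,-0.068,0.075,0.190,0,-0.085]'
python3 -m jog '[0.015,0.038,0,-0.017,0.030,0.076,0,-0.034,0.045,0.114,0,-0.051,0.060,0.152,0,-0.068,0.075,0.190,0,-0.085]'
```

```text
clock: 1.72
tool_pos: [249.2, -440.6, 205.4]
ee_rot: [75.1, 90.0, -4.3]
wrist_force: [0.1, 0.2, 0.6]
opening: 93.6
clock: 2.13
tool_pos: [324.1, -250.6, 205.7]
ee_rot: [35.9, 89.9, -48.4]
wrist_force: [1.1, 0.4, 1.2]
opening: 94.2
clock: 2.55
tool_pos: [399.3, -60.4, 206.0]
ee_rot: [64.3, 89.9, -24.8]
wrist_force: [0.5, -0.8, 0.9]
opening: 93.9
```

```bash
python3 -m jog '[0.014,0.038,0,-0.017,0.028,0.076,0,-0.034,0.042,0.114,0,-0.051,0.056,0.152,0,-0.068,0.070,0.190,0,-0.085]'
python3 -m jog '[0.013,0.036,-0.01,-0.017,0.026,0.072,-0.02,-0.034,0.040,0.110,-0.03,-0.053,0.053,0.146,-0.04,-0.053,0.053,0.146,-0.06,-0.053]'
python3 - <<'E'
from h import *
c=camera("side"); im=c["image"][80:280,170:370,::-1]; cv2.imwrite("pics/v3.png",cv2.resize(im,(600,600),interpolation=2))
c2=camera("top"); 
for k in (c,c2):
  for t in("pliers_grip","pliers_tips","case_top"): print(t,[(np.round(r["xyz"],1).tolist(),round(r["conf"],2)) for r in mark_of(k,t)[:1]])
  print(np.round(px(k,get_obs()["tool_pos"])))
print(get_obs()["joint_pos"].round(1))
E
```

```text
clock: 2.97
tool_pos: [469.2, 130.0, 205.8]
ee_rot: [91.5, 89.9, -2.4]
wrist_force: [1.6, -0.5, -0.4]
opening: 93.7
clock: 3.38
tool_pos: [524.5, 279.2, 147.1]
ee_rot: [126.6, 89.6, 29.9]
wrist_force: [-0.8, 0.3, 0.8]
opening: 94.0
pliers_grip []
pliers_tips [([636.7, 257.6, 2.4], 0.66)]
case_top [([556.3, 265.0, 52.1], 0.95)]
[262. 133.]
pliers_grip [([525.4, 278.0, 60.6], 0.68)]
pliers_tips [([643.3, 254.9, 3.3], 0.65)]
case_top [([562.1, 265.9, 47.7], 0.61)]
[197. 183.]
[ 16.6   9.4 101.1  -0.   69.4 113.7]
```

View pics/v3.png

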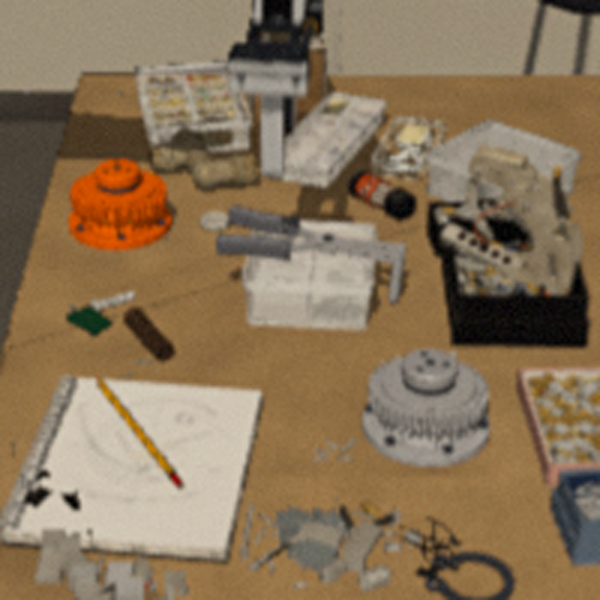

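```bash
python3 -m jog '[0,0,-0.03,0,0,0,-0.06,0,0,0,-0.08,0,0,0,-0.09,0,0,-0.001,-0.094,0]'
python3 -m jog '[0,0,0,0,0,0,0,0,0,0,0,0,0,0,0,0,0,0,0,0]' 0.0585
python3 -m jog '[0,0,0,0,0,0,0,0,0,0,0,0,0,0,0,0,0,0,0,0]' 0.0585
python3 - <<'E'
from h import *
print({k:np.round(v,2) for k,v in get_obs().items() if k in("ft_torque","wrist_force","tool_pos","opening")})
E
```

```text
clock: 4.2
tool_pos: [521.2, 272.0, 50.4]
ee_rot: [-67.5, 89.9, -164.6]
wrist_force: [0.3, -0.4, 0.4]
opening: 94.2
clock: 4.62
tool_pos: [522.8, 273.3, 52.9]
ee_rot: [129.7, 89.8, 32.6]
wrist_force: [-0.3, 1.4, 1.8]
opening: 64.3
clock: 5.03
tool_pos: [522.6, 273.2, 52.5]
ee_rot: [131.1, 89.9, 34.1]
wrist_force: [-1.3, 1.2, 5.8]
opening: 59.0
{'tool_pos': array([522.58, 273.22,  52.45]), 'wrist_force': array([-1.32,  1.18,  5.84]), 'ft_torque': array([0.53, 0.2 , 0.03]), 'opening': np.float64(59.04)}
```

```bash
python3 -m jog '[0,0,0.003,0,0,0,0.008,0,0,0,0.018,0,0,0,0.038,0,0,0,0.065,0]'
python3 -m jog '[0,0,0.025,0,0,0,0.045,0,0,0,0.045,0,0,0,0.045,0]'
python3 - <<'E'
from h import *
print({k:np.round(v,2) for k,v in get_obs().items() if k in("ft_torque","wrist_force","tool_pos","opening")})
c=camera("side"); im=c["image"][100:240,200:340,::-1]; cv2.imwrite("pics/v4.png",cv2.resize(im,(560,560),interpolation=2))
c2=camera("top"); 
for k in (c,c2):
  for t in("pliers_grip","pliers_tips","case_top"): print(t,[(np.round(r["xyz"],1).tolist(),round(r["conf"],2)) for r in mark_of(k,t)[:1]])
E
```

```text
clock: 5.45
tool_pos: [519.9, 271.7, 114.8]
ee_rot: [-60.8, 89.7, -157.8]
wrist_force: [0.5, 0.5, -2.3]
opening: 58.7
clock: 5.78
tool_pos: [522.3, 272.7, 162.4]
ee_rot: [116.0, 89.9, 19.0]
wrist_force: [0.6, -0.1, -2.1]
opening: 58.8
{'tool_pos': array([522.31, 272.7 , 162.45]), 'wrist_force': array([ 0.58, -0.06, -2.09]), 'ft_torque': array([ 0.02, -0.01,  0.03]), 'opening': np.float64(58.77)}
pliers_grip [([543.6, 265.6, 145.5], 0.82)]
pliers_tips [([615.7, 265.2, 38.1], 0.57)]
case_top [([554.6, 263.3, 50.7], 0.7)]
pliers_grip []
pliers_tips [([622.3, 263.8, 35.7], 0.58)]
case_top [([558.6, 265.3, 48.0], 0.76)]
```

View pics/v4.png

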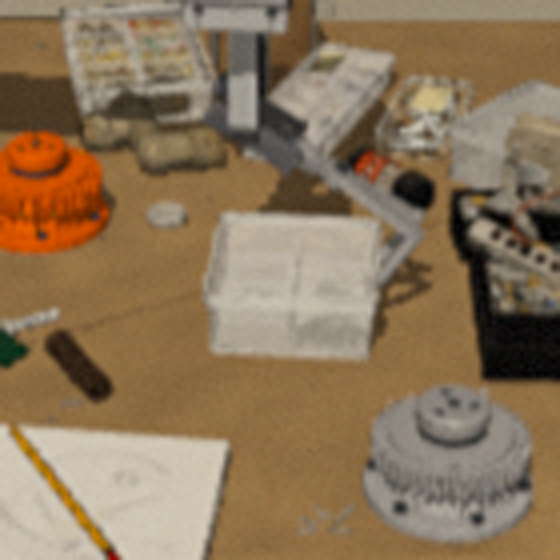

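v4 shows the nose has drooped by about 35°; its bend is at v4 (415,235) and the tip end at (385,280). The light hold slipped in pitch. I'll lower the arms against the lid edge to level the pliers, slide them back and regrip further forward and lower.

```bash
python3 -m jog '[0.005,0,0,0,0.018,0,0,0,0.034,0,0,0,0.050,0,0,0,0.060,0,0,0]'
python3 -m jog '[0,0,-0.01,0,0,0,-0.025,0,0,0,-0.04,0,0,0,-0.055,0,0,0,-0.070,0]'
python3 -m jog '[0,0,-0.01,0,0,0,-0.02,0,0,0,-0.028,0,0,0,-0.034,0,0,0,-0.038,0]'
python3 - <<'E'
from h import *
print({k:np.round(v,2) for k,v in get_obs().items() if k in("ft_torque","wrist_force","tool_pos","opening")})
c=camera("side"); im=c["image"][100:240,200:340,::-1]; cv2.imwrite("pics/v5.png",cv2.resize(im,(560,560),interpolation=2))
E
```

```text
clock: 6.6
tool_pos: [583.3, 272.5, 161.3]
ee_rot: [110.4, 90.0, 13.3]
wrist_force: [0.6, -0.1, -2.3]
opening: 58.7
clock: 7.02
tool_pos: [581.4, 273.0, 91.0]
ee_rot: [159.5, 90.0, 62.5]
wrist_force: [0.3, 0.5, 0.6]
opening: 58.3
clock: 7.43
tool_pos: [581.7, 272.7, 52.8]
ee_rot: [-75.2, 90.0, -172.2]
wrist_force: [-0.6, -0.2, 0.3]
opening: 58.6
{'tool_pos': array([581.7 , 272.66,  52.77]), 'wrist_force': array([-0.56, -0.17,  0.27]), 'ft_torque': array([ 0.01, -0.01,  0.03]), 'opening': np.float64(58.64)}
```

View pics/v5.png

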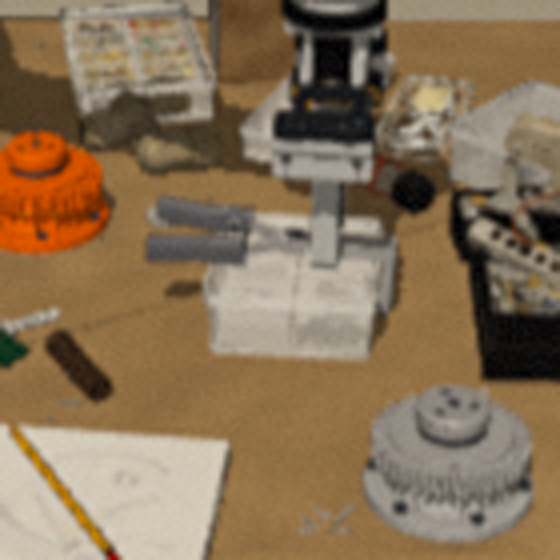

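v5 shows the pliers flat on the lid again, noses hooked past the edge at v5 (387,290). The fingers at v5 (325,230) have slid ahead of the sleeves at (205,235). I'll open, rise and measure again.

```bash
python3 -m jog '[0,0,0,0,0,0,0.002,0,0,0,0.02,0,-0.02,0,0.05,0,-0.05,0,0.09,0]' 0.094
python3 - <<'E'
from h import *
print({k:np.round(v,2) for k,v in get_obs().items() if k in("tool_pos","opening")})
for n in ("side","top"):
  c=camera(n)
  for t in("pliers_grip","pliers_tips","case_top"): print(n,t,[(np.round(r["xyz"],1).tolist(),round(r["conf"],2)) for r in mark_of(c,t)[:1]])
  W=cloud(c)
  for r in masks_of(c,"pliers_grip")[:1]:
    P=W[r["region"]]; P=P[~np.isnan(P[:,0])]; print(np.percentile(P,[1,50,99],axis=0).round(0).tolist())
    h=P[(P[:,2]>58)&(P[:,2]<78)]
    for x0 in range(430,640,20):
      k=h[(h[:,0]>=x0)&(h[:,0]<x0+20)]
      if len(k)>5: print(x0,len(k),k[:,1].min().round(),k[:,1].max().round(),np.median(k[:,2]).round())
E
```

```text
clock: 7.9
tool_pos: [536.7, 272.2, 137.0]
ee_rot: [-65.2, 89.9, -162.2]
wrist_force: [0.4, -0.5, 0.4]
opening: 88.1
{'tool_pos': array([536.69, 272.15, 137.01]), 'opening': np.float64(88.06)}
side pliers_grip [([504.6, 278.3, 60.8], 0.89)]
side pliers_tips [([620.3, 267.4, 7.0], 0.68)]
side case_top []
[[448.0, 246.0, 4.0], [515.0, 264.0, 60.0], [628.0, 389.0, 73.0]]
430 8 245.0 259.0 62.0
450 68 239.0 316.0 66.0
470 62 248.0 309.0 67.0
490 75 247.0 308.0 65.0
510 53 246.0 311.0 64.0
530 34 259.0 297.0 63.0
550 35 255.0 290.0 63.0
570 21 254.0 283.0 62.0
590 21 251.0 284.0 60.0
610 10 248.0 276.0 60.0
top pliers_grip [([506.3, 279.4, 60.7], 0.54)]
top pliers_tips [([625.5, 266.4, 4.7], 0.53)]
top case_top [([556.9, 267.1, 46.6], 0.6)]
[[645.0, -190.0, -4.0], [666.0, -183.0, 4.0], [687.0, -166.0, 10.0]]
```

```bash
python3 -m jog '[-0.019,0.005,-0.02,0.03,-0.019,0.005,-0.05,0.03,-0.019,0.005,-0.075,0.03,-0.019,0.005,-0.088,0.03,-0.019,0.005,-0.0935,0.03]' 0.094
python3 -m jog '[0,0,0,0,0,0,0,0,0,0,0,0,0,0,0,0,0,0,0,0]' 0.058
python3 -m jog '[0,0,0,0,0,0,0,0,0,0,0,0,0,0,0,0,0,0,0,0]' 0.058
python3 -m jog '[0,0,0.0005,0,0,0,0.001,0,0,0,0.0015,0,0,0,0.002,0,0,0,0.003,0]'
python3 -m jog '[0,0,0.001,0,0,0,0.002,0,0,0,0.003,0,0,0,0.004,0,0,0,0.005,0]'
python3 -m jog '[0,0,0.001,0,0,0,0.003,0,0,0,0.006,0,0,0,0.009,0,0,0,0.012,0]'
python3 - <<'E'
from h import *
print({k:np.round(v,2) for k,v in get_obs().items() if k in("tool_pos","opening","ft_torque")})
for n in ("side","top"):
  c=camera(n)
  for t in("pliers_grip","pliers_tips"): print(n,t,[(np.round(r["xyz"],1).tolist(),round(r["conf"],2)) for r in mark_of(c,t)[:1]])
  if n=="side": im=c["image"][100:240,200:340,::-1]; cv2.imwrite("pics/v6.png",cv2.resize(im,(560,560),interpolation=2))
E
```

```text
clock: 8.82
tool_pos: [516.2, 277.2, 48.2]
ee_rot: [-65.4, 89.3, -160.6]
wrist_force: [-36.3, -16.9, 77.7]
opening: 93.7
clock: 9.23
tool_pos: [521.9, 278.3, 48.6]
ee_rot: [100.8, 89.6, 5.5]
wrist_force: [-2.3, -2.9, 22.7]
opening: 64.4
clock: 9.65
tool_pos: [522.2, 278.2, 48.6]
ee_rot: [100.9, 89.6, 5.6]
wrist_force: [-4.2, -2.9, 22.2]
opening: 58.7
clock: 10.07
tool_pos: [521.6, 278.0, 48.8]
ee_rot: [103.4, 89.6, 8.2]
wrist_force: [3.7, 0.0, 3.1]
opening: 58.1
clock: 10.48
tool_pos: [518.6, 277.4, 50.4]
ee_rot: [89.0, 89.9, -6.3]
wrist_force: [8.5, -0.2, -6.0]
opening: 58.0
clock: 10.9
tool_pos: [518.1, 277.0, 61.8]
ee_rot: [41.1, 89.9, -54.2]
wrist_force: [8.0, 0.4, -7.7]
opening: 58.2
{'tool_pos': array([518.07, 277.01,  61.79]), 'ft_torque': array([-0.14, -1.65, -0.  ]), 'opening': np.float64(58.16)}
side pliers_grip [([510.5, 272.8, 73.2], 0.69)]
side pliers_tips [([619.2, 266.7, 7.3], 0.56)]
top pliers_grip []
top pliers_tips [([624.9, 269.4, 7.9], 0.49)]
```

View pics/v6.png

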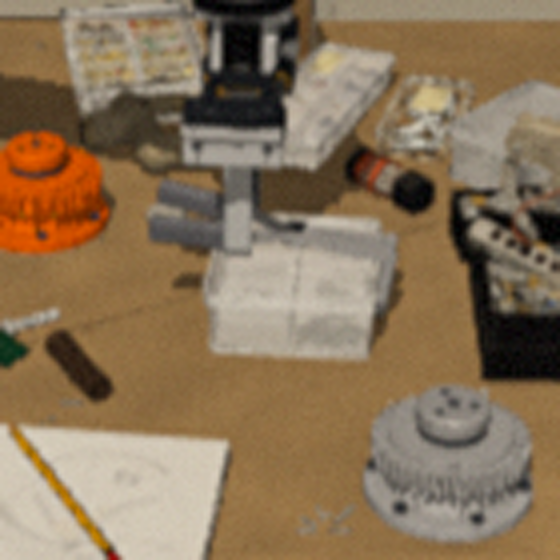

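v6 shows the noses still hooked behind the lid edge at v6 (385,280) with the handles lifted; I was pulling the pliers back against the case. I'll push forward, set them flat and slide them 20 mm further out.

```bash
python3 -m jog '[0.004,0,0,0,0.008,0,0,0,0.012,0,-0.004,0,0.014,0,-0.008,0,0.016,0,-0.010,0]'
python3 -m jog '[0.005,0,0,0,0.010,0,0,0,0.015,0,0,0,0.020,0,0,0,0.020,0,0,0]'
python3 - <<'E'
from h import *
print({k:np.round(v,2) for k,v in get_obs().items() if k in("tool_pos","opening","ft_torque","wrist_force")})
for n in ("side","top"):
  c=camera(n)
  for t in("pliers_grip","pliers_tips"): print(n,t,[(np.round(r["xyz"],1).tolist(),round(r["conf"],2)) for r in mark_of(c,t)[:1]])
E
```

```text
clock: 11.62
tool_pos: [533.3, 277.6, 52.2]
ee_rot: [-74.0, 89.9, -169.2]
wrist_force: [-1.4, -0.4, -0.5]
opening: 58.4
clock: 12.03
tool_pos: [555.2, 277.6, 53.6]
ee_rot: [108.6, 89.9, 13.3]
wrist_force: [-0.8, -0.2, -2.5]
opening: 58.4
{'tool_pos': array([555.2 , 277.62,  53.64]), 'wrist_force': array([-0.77, -0.16, -2.55]), 'ft_torque': array([ 0.01,  0.07, -0.  ]), 'opening': np.float64(58.42)}
side pliers_grip [([548.3, 275.1, 63.2], 0.71)]
side pliers_tips [([672.9, -166.0, 2.3], 0.66)]
top pliers_grip []
top pliers_tips [([661.3, 269.6, 6.4], 0.62)]
```

```bash
python3 -m jog '[0,0,-0.002,0,0,0,-0.002,0,0,0,-0.002,0]'
python3 -m jog '[0,0,0,0,0,0,0,0,0,0,0,0,-0.009,0,0,0,-0.009,0,0,0]' 0.070
python3 - <<'E'
from h import *
print(px) if 0 else None
c=camera("side")
for t in("pliers_grip","pliers_tips"): print(t,[(np.round(r["xyz"],1).tolist(),round(r["conf"],2)) for r in mark_of(c,t)[:2]])
print({k:np.round(v,2) for k,v in get_obs().items() if k in("tool_pos","opening","ft_torque","wrist_force")})
E
```

```text
clock: 12.58
tool_pos: [553.8, 277.7, 51.3]
ee_rot: [103.9, 90.0, 8.6]
wrist_force: [-0.4, 0.7, -1.6]
opening: 58.3
clock: 13.0
tool_pos: [543.5, 277.7, 51.1]
ee_rot: [-78.4, 89.9, -173.6]
wrist_force: [0.1, 0.4, -0.5]
opening: 70.0
pliers_grip [([541.7, 277.1, 60.5], 0.92)]
pliers_tips [([657.6, 268.1, 3.4], 0.59)]
{'tool_pos': array([544.69, 277.74,  51.4 ]), 'wrist_force': array([-0.17, -1.12,  0.52]), 'ft_torque': array([-0.07,  0.04,  0.01]), 'opening': np.float64(69.93)}
```

```bash
python3 -m jog '[0,0,-0.001,0,0,0,-0.001,0,0,0,-0.001,0,0,0,-0.001,0,0,0,-0.001,0]' 0.058
python3 -m jog '[0,0,0.0005,0,0,0,0.001,0,0,0,0.002,0,0,0,0.003,0,0,0,0.005,0]'
python3 -m jog '[0,0,0.002,0,0,0,0.004,0,0,0,0.007,0,0,0,0.010,0,0,0,0.013,0]'
python3 - <<'E'
from h import *
print({k:np.round(v,2) for k,v in get_obs().items() if k in("tool_pos","opening","ft_torque","wrist_force")})
c=camera("side"); im=c["image"][110:210,210:350,::-1]; cv2.imwrite("pics/v7.png",cv2.resize(im,(700,500),interpolation=2))
for t in("pliers_grip","pliers_tips"): print(t,[(np.round(r["xyz"],1).tolist(),round(r["conf"],2)) for r in mark_of(c,t)[:2]])
E
```

```text
clock: 13.57
tool_pos: [544.9, 277.6, 50.2]
ee_rot: [-69.0, 90.0, -164.3]
wrist_force: [-0.4, 0.0, 0.1]
opening: 58.0
clock: 13.98
tool_pos: [544.5, 277.6, 55.0]
ee_rot: [-70.4, 90.0, -165.7]
wrist_force: [1.0, -0.3, -2.1]
opening: 57.9
clock: 14.4
tool_pos: [544.9, 277.7, 68.7]
ee_rot: [115.0, 90.0, 19.7]
wrist_force: [0.4, 0.0, -1.3]
opening: 58.1
{'tool_pos': array([544.94, 277.69,  68.71]), 'wrist_force': array([ 0.37,  0.04, -1.3 ]), 'ft_torque': array([ 0.01,  0.02, -0.01]), 'opening': np.float64(58.14)}
pliers_grip [([543.6, 271.7, 81.2], 0.77)]
pliers_tips [([658.1, 269.2, 20.7], 0.95), ([557.0, 264.3, 49.4], 0.45)]
```

View pics/v7.png

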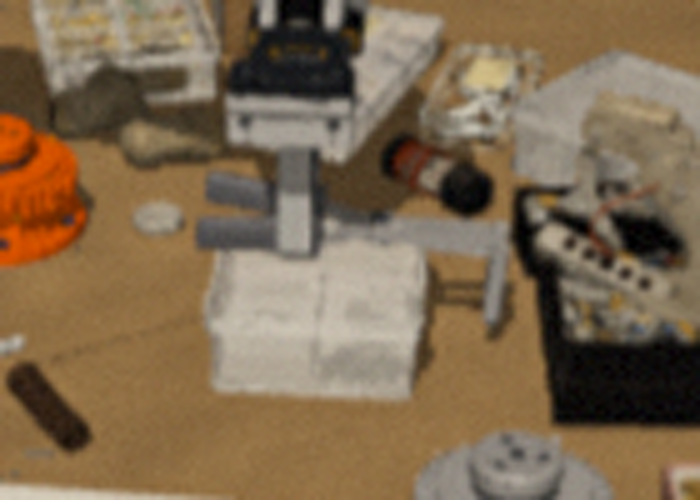

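v7 shows the pliers level after the slow lift: arms horizontal, tips at v7 (492,320), clear of the case. Now I carry them gently to the ring.

```bash
python3 -m jog '[0,0,0.004,0,0,0,0.010,0,0,0,0.018,0,0,0,0.027,0,0,0,0.036,0]'
python3 -m jog '[0,-0.004,0.009,0,0,-0.012,0.018,-0.01,0,-0.025,0.026,-0.02,0,-0.042,0.032,-0.03,0,-0.063,0.035,-0.04]'
python3 -m jog '[0,-0.024,0,-0.01,0,-0.048,0,-0.02,0,-0.072,0,-0.03,0,-0.096,0,-0.04,0,-0.12,0,-0.05]'
python3 -m jog '[-0.002,-0.024,0,-0.01,-0.004,-0.048,0,-0.02,-0.007,-0.072,0,-0.03,-0.01,-0.096,0,-0.04,-0.011,-0.12,0,-0.05]'
python3 -m jog '[0,-0.024,0,-0.01,0,-0.046,0,-0.02,0,-0.064,0,-0.03,0,-0.080,0,-0.04,0,-0.095,0,-0.055]'
python3 -m jog '[0,0,0,0,0,0,0,0,0,0,0,0]'
cat > m2.py <<'E'
from h import *
import sys
print({k:np.round(v,2) for k,v in get_obs().items() if k in("tool_pos","opening","ft_torque","wrist_force","joint_pos")})
for n in("top","side"):
  c=camera(n); np.savez(f"last_{n}.npz",**{k:c[k] for k in("image","depth","camera_matrix","k1","pose")})
  for t in("pliers_grip","pliers_tips","circlip_mid","eye_l","eye_r"): print(n,t,[(np.round(r["xyz"],1).tolist(),round(r["conf"],2)) for r in mark_of(c,t)[:2]])
  u,v=map(int,px(c,[640,-150,30])); w=50 if n=="side" else 32
  im=c["image"][v-w:v+w,u-w:u+w,::-1]; im=cv2.resize(im,(400,400),interpolation=2)
  out=im if n=="top" else np.hstack([out,im])
cv2.imwrite(sys.argv[1],out)
E
python3 m2.py pics/v8.png
```

```text
clock: 14.97
tool_pos: [545.1, 277.8, 105.6]
ee_rot: [111.2, 90.0, 15.9]
wrist_force: [-0.1, -0.3, -1.5]
opening: 58.3
clock: 15.38
tool_pos: [545.4, 213.6, 141.0]
ee_rot: [104.5, 89.9, 6.9]
wrist_force: [-0.0, -1.0, -1.3]
opening: 58.3
clock: 15.8
tool_pos: [544.5, 92.4, 139.9]
ee_rot: [53.5, 90.0, -47.0]
wrist_force: [-0.1, -0.0, -1.5]
opening: 58.2
clock: 16.22
tool_pos: [532.9, -27.4, 139.8]
ee_rot: [5.5, 90.0, -97.9]
wrist_force: [0.9, -0.1, -1.0]
opening: 57.7
clock: 16.63
tool_pos: [533.1, -122.4, 139.8]
ee_rot: [25.0, 90.0, -81.6]
wrist_force: [0.3, 0.3, -1.7]
opening: 58.1
clock: 16.88
tool_pos: [533.4, -120.3, 139.5]
ee_rot: [-135.4, 90.0, 118.1]
wrist_force: [-1.4, -0.3, -2.1]
opening: 58.4
{'joint_pos': array([-2.4600e+01,  4.3200e+00,  1.0747e+02,  1.0000e-02,  6.8220e+01,
        8.1880e+01]), 'tool_pos': array([ 533.45, -120.32,  139.46]), 'wrist_force': array([-1.38, -0.28, -2.09]), 'ft_torque': array([0.07, 0.1 , 0.06]), 'opening': np.float64(58.44)}
top pliers_grip []
top pliers_tips [([651.3, -151.7, 90.8], 0.4)]
top circlip_mid [([672.3, -164.3, 2.7], 0.58)]
top eye_l [([647.4, -139.0, -2.2], 0.42)]
top eye_r [([647.4, -139.0, -2.2], 0.42)]
side pliers_grip [([530.5, -124.2, 152.1], 0.61)]
side pliers_tips [([641.5, -152.3, 91.1], 0.83)]
side circlip_mid [([671.7, -164.8, 2.7], 0.47)]
side eye_l [([645.3, -165.0, 3.9], 0.48), ([649.2, -138.6, 4.4], 0.47)]
side eye_r [([645.3, -165.0, 3.9], 0.48), ([649.2, -138.6, 4.4], 0.47)]
```

View pics/v8.png

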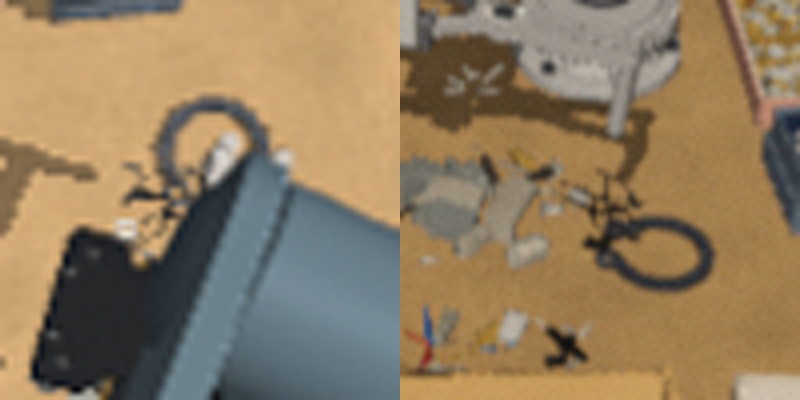

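v8: the pliers are level; the side panel shows one tip at (617,130) and the ring at (655,252), with an eye at (608,262) and the other near the black clutter at (625,225). I need a better ring yaw, so I'll fit it with the lugs and overlay the result.

```bash
cat > m3.py <<'E'
from h import *
from scipy.optimize import minimize
outs=[]
def load(f): return dict(np.load(f))
def lug(x,y,a,z,r):
    R=np.array([[np.cos(a),-np.sin(a)],[np.sin(a),np.cos(a)]]); L=[]
    for s in(1,-1):
        for t in np.linspace(0,6.28,16): L.append((-28.1+r*np.cos(t),s*13+r*np.sin(t)))
    return np.c_[np.array(L)@R.T+[x,y],np.full(len(L),z)]
for f in("a_top","a_side","last_side"):
    c=load(f+".npz"); c["k1"]=float(c["k1"]); g=np.minimum(edge_img(c),150)
    def c1(p):
        i,o=ringpts(p[0],p[1],-.3); return samp(g,pxa(c,i)).mean()-samp(g,pxa(c,o)).mean()
    b=minimize(c1,[672,-164],method="Nelder-Mead",options=dict(initial_simplex=[[672,-164],[675,-164],[672,-160]],xatol=.1,fatol=.05))
    sc=[]
    for ad in range(-40,12,2):
        a=np.radians(ad); v=samp(g,pxa(c,lug(*b.x,a,5,5.7))).mean()-samp(g,pxa(c,lug(*b.x,a,5,1))).mean()*.5-samp(g,pxa(c,lug(*b.x,a,5,10)))[[]].sum()
        sc.append((round(float(v)),ad))
    print(f,b.x.round(1),round(b.fun,1),sorted(sc)[:6])
    a=np.radians(-17)
    u,v=map(int,px(c,[658,-158,5])); w=22; k=18 if 0 else 400//(2*w)
    im=cv2.resize(c["image"][v-w:v+w,u-w:u+w,::-1],None,fx=k*.65,fy=k*.65,interpolation=cv2.INTER_CUBIC); raw=im.copy(); s=k*.65
    for P in list(lug(*b.x,a,5,7.5))+list(ringpts(*b.x,a)[0][:60]):
        q=px(c,P); cv2.circle(im,(int((q[0]-u+w+.5)*s),int((q[1]-v+w+.5)*s)),1,(0,255,255),-1)
    outs.append(np.vstack([raw,im]))
cv2.imwrite("pics/v9.png",np.hstack(outs)[:600,:800]); print(np.hstack(outs).shape)
E
python3 m3.py
```

```text
a_top [ 673.5 -159.8] -58.8 [(36, -18), (38, -16), (39, -20), (42, -22), (42, -14), (43, -32)]
a_side [ 671.7 -163.8] -61.4 [(23, -16), (24, -14), (25, -18), (26, -12), (28, -20), (30, -22)]
last_side [ 671.7 -163.8] -64.1 [(24, -16), (25, -14), (26, -18), (28, -12), (29, -20), (32, -22)]
(514, 771, 3)
```

View pics/v9.png

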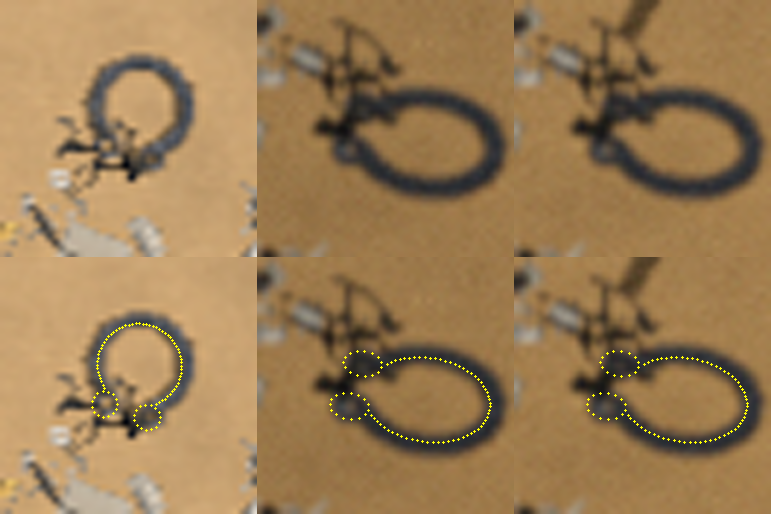

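v9 shows the ring model at −17° fits all three pictures, lugs included (side eyes at (362,363) and (348,405)). Now down to about 10 mm above the lugs to compare tips and eyes in one picture.

```bash
python3 -m jog '[0,0,-0.005,0,0,0,-0.015,0,0,0,-0.028,0,0,0,-0.042,0,0,0,-0.054,0]'
python3 -m jog '[0,0,-0.010,0,0,0,-0.018,0,0,0,-0.023,0,0,0,-0.026,0,0,0,-0.026,0]'
cat > m4.py <<'E'
from h import *
import sys
o=get_obs(); print({k:np.round(v,2) for k,v in o.items() if k in("tool_pos","opening","ft_torque","wrist_force")})
from scipy.spatial.transform import Rotation as R
z=R.from_euler("xyz",o["ee_rot"],degrees=True).as_matrix()[:,2]; yaw=np.degrees(np.arctan2(z[1],z[0]))+90; print("pliers yaw",yaw.round(2))
c=camera("side"); np.savez("last_side.npz",**{k:c[k] for k in("image","depth","camera_matrix","k1","pose")})
print([(np.round(r["xyz"],1).tolist(),round(r["conf"],2)) for r in mark_of(c,"pliers_tips")[:2]])
u,v=map(int,px(c,[645,-155,20])); w=25; s=12
im=cv2.resize(c["image"][v-w:v+w,u-w:u+w,::-1],None,fx=s,fy=s,interpolation=cv2.INTER_CUBIC)
a=np.radians(-16.5); m=np.array([671.7,-163.8])
Rm=np.array([[np.cos(a),-np.sin(a)],[np.sin(a),np.cos(a)]])
def dr(p,col): 
    q=px(c,p); cv2.circle(im,(int((q[0]-u+w+.5)*s),int((q[1]-v+w+.5)*s)),2,col,-1)
for sg in(1,-1):
    e=np.array([-28.1,13*sg])@Rm.T+m
    for t in np.linspace(0,6.28,24): dr([e[0]+4*np.cos(t),e[1]+4*np.sin(t),5],(0,255,255))
# predicted noses, as if the tips' middle sits at the given xy
z0=o["tool_pos"][2]; ps=z0-38; b=np.radians(yaw); f=np.array([np.cos(b),np.sin(b)]); n=np.array([-f[1],f[0]])
off=float(sys.argv[2]) if len(sys.argv)>2 else 117; lat=float(sys.argv[3]) if len(sys.argv)>3 else 0
tm=o["tool_pos"][:2]+off*f+lat*n; print("tips est",tm.round(1))
for sg in(1,-1):
    e=tm+n*13*sg
    for t in np.linspace(0,6.28,24): dr([e[0]+5*np.cos(t),e[1]+5*np.sin(t),ps],(0,0,255)); dr([e[0]+2.7*np.cos(t),e[1]+2.7*np.sin(t),ps-4.6],(255,0,0))
cv2.imwrite(sys.argv[1],im)
E
python3 m4.py pics/v10.png
```

```text
clock: 17.9
tool_pos: [532.9, -119.9, 82.9]
ee_rot: [-98.5, 89.9, 155.1]
wrist_force: [-0.4, 0.2, -2.6]
opening: 58.4
clock: 18.32
tool_pos: [533.6, -120.2, 58.7]
ee_rot: [-96.7, 89.9, 156.8]
wrist_force: [-0.1, 0.3, -2.6]
opening: 58.4
{'tool_pos': array([ 533.63, -120.24,   58.69]), 'wrist_force': array([-0.14,  0.32, -2.62]), 'ft_torque': array([ 0.05,  0.08, -0.04]), 'opening': np.float64(58.36)}
pliers yaw -16.46
[([642.0, -151.0, 11.8], 0.78)]
tips est [ 645.8 -153.4]
```

View pics/v10.png

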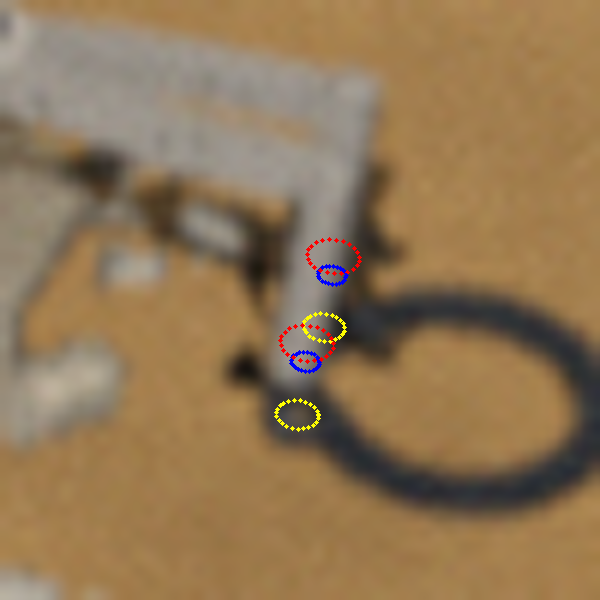

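v10: only the near nose shows, from (335,190) to its bottom at about (293,388). It leans slightly, so there is a few degrees of droop. The near eye is at (297,415). I'll use depth to get the offset and pitch without another view.

```bash
cat > m5.py <<'E'
from h import *
c=dict(np.load("last_side.npz")); c["k1"]=float(c["k1"]); W=cloud(c)
u,v=map(int,px(c,[645,-155,20])); g=c["image"].astype(int)
print("uv",u,v)
for r in range(v-14,v+14):
    row=[]
    for q in range(u-5,u+8):
        p=W[r,q]; row.append("%4d/%4d/%3d"%(p[0],p[1],p[2]) if p[0]==p[0] else "    -       ")
    cc=[q for q in range(u-6,u+8) if g[r,q].min()>105 and np.ptp(g[r,q])<35]
    P=W[r,cc] if cc else None
    print(r-v,[q-u for q in cc], np.nanmedian(P,axis=0).round(1).tolist() if cc else "", "".join("%4d"%g[r,q].mean() for q in range(u-6,u+8)))
o=[532.9]
c2=camera("side"); W2=cloud(c2)
L=[W2[b,a] for a,b in [tuple(map(lambda t:int(round(t)),px(c2,[645+dx,-171+dy,5]))) for dx in(-1,0,1) for dy in(-8,-6)]]
print("lug near",np.nanmedian(L,axis=0).round(1))
E
python3 m5.py
```

```text
uv 315 265
-14 [-6, -5, -4, -3, 1, 2, 3, 4, 5] [645.4, -143.3, 52.0]  147 147 144 144 144 136 136 136 138 143 143 123 116 121
-13 [-6, -5, -4, -3, -2, -1, 0, 1, 2, 3, 4] [637.2, -164.1, 66.2]  151 150 144 147 150 150 146 142 143 140 137 118 116 118
-12 [-6, -5, -4, -3, -2, -1, 0, 1, 2, 3, 4] [636.8, -167.3, 66.0]  151 151 152 151 149 150 148 150 151 146 131 102  96 105
-11 [-6, -5, -4, -3, -2, -1, 0, 1, 2, 3, 4] [636.8, -167.7, 63.4]  148 149 148 149 153 146 148 144 155 151 129  87  66  90
-10 [-4, -3, -2, -1, 0, 1, 2, 3, 4] [639.5, -166.9, 59.9]  137 143 146 150 147 140 143 143 150 148 114  75  68  96
-9 [-1, 0, 1, 2, 3] [643.9, -168.3, 58.1]  112 123 128 136 132 118 133 144 151 138  98  70  77 113
-8 [0, 1, 2, 3] [643.0, -168.6, 55.5]   82  85  96 117 114  90 127 145 144 127  90  65  96 120
-7 [0, 1, 2, 3] [643.1, -169.6, 53.6]   96  65  63  83  83  86 127 145 144 115  82  55  84 124
-6 [-6, 0, 1, 2, 3] [642.2, -168.4, 49.7]  124  77  47  52  63  90 131 145 139 113  70  48  65 105
-5 [-6, 0, 1, 2] [641.4, -168.3, 46.7]  120  78  44  49  65 107 138 145 135 101  64  45  45  74
-4 [-1
[... 819 characters left out ...]
 104  72  74  82  62  56  64
5 [-2, -1, 0] [639.5, -168.6, 17.5]   52  20  52 100 133 144 130  97  96 107 109  99  88  94
6 [-2, -1] [638.8, -168.0, 13.9]   57  39  41  80 113 122 107  93 110 121 126 120 121 116
7 []   101  91  75  61  69  82  74  65  98 123 123 123 121 123
8 []   127 124  99  67  54  61  60  50  71  99 113 125 123 120
9 []   130 124  97  68  68  81  71  48  55  73 104 120 120 124
10 []   123 123 106  71  73  76  72  56  53  56  76 106 118 119
11 []   122 123 112  92  72  65  67  57  46  44  54  79  93 115
12 []   119 123 119 106 100  94  90  79  56  50  45  56  70  88
13 []   119 117 120 119 117 117 114 109  84  62  49  44  50  62
lug near [ 6.449e+02 -1.720e+02 -5.000e-01]
```

```bash
python3 -m jog '[0.0015,-0.0015,0,0,0.0015,-0.0015,-0.002,0,0.0015,-0.0015,-0.004,0,0.0015,-0.0015,-0.004,0]'
python3 -m jog '[0,0,-0.001,0,0,0,-0.002,0,0,0,-0.002,0]'
python3 -m jog '[0,0,-0.001,0,0,0,-0.002,0,0,0,-0.002,0]'
python3 -m jog '[0,0,-0.001,0,0,0,-0.002,0,0,0,-0.002,0]'
python3 - <<'E'
from h import *
o=get_obs(); print({k:np.round(v,2) for k,v in o.items() if k in("tool_pos","opening","ft_torque","wrist_force")})
E
cp last_side.npz prev_side.npz; python3 m4.py pics/v11.png; sed -i 's/^c2=.*//;s/^L=.*//;s/^print("lug.*//' m5.py; python3 m5.py | sed -n 5,32p
```

```text
clock: 18.8
tool_pos: [535.1, -121.8, 54.9]
ee_rot: [-98.7, 90.0, 154.9]
wrist_force: [0.5, 0.1, -2.1]
opening: 58.6
clock: 19.05
tool_pos: [535.2, -121.7, 53.0]
ee_rot: [-98.3, 90.0, 155.2]
wrist_force: [0.3, -0.7, -2.1]
opening: 58.2
clock: 19.3
tool_pos: [535.3, -121.8, 51.1]
ee_rot: [-107.7, 90.0, 145.9]
wrist_force: [-0.1, 0.2, -2.5]
opening: 58.2
clock: 19.55
tool_pos: [535.5, -121.8, 49.3]
ee_rot: [99.7, 90.0, -6.8]
wrist_force: [0.1, 0.7, -1.1]
opening: 58.0
{'tool_pos': array([ 535.48, -121.85,   49.25]), 'wrist_force': array([ 0.07,  0.67, -1.09]), 'ft_torque': array([ 0.06, -0.04, -0.02]), 'opening': np.float64(57.97)}
{'tool_pos': array([ 535.48, -121.85,   49.25]), 'wrist_force': array([ 0.07,  0.67, -1.09]), 'ft_torque': array([ 0.06, -0.04, -0.02]), 'opening': np.float64(57.97)}
pliers yaw -16.46
[([645.1, -153.4, 2.9], 0.78)]
tips est [ 647.7 -155. ]
-11 [-6, -5, -4, -3, -2, -1, 2, 3, 4, 5] [636.6, -162.4, 59.0]  147 146 142 134 123 118 111 121 127 149 146 138 120 113
-10 [-6, -5, -4, -3, -2, -1, 0, 1, 2, 3, 4, 5] [638.6, -165.8, 58.9]  148 152 149 149 147 145 139 135
[... 1464 characters left out ...]
.8, -170.3, 19.0]   52  29  34  33  50 116 143 146 121  87  86  98  88  94
6 [-1, 0, 1, 2] [643.0, -170.0, 15.7]   62  38  29  24  52 124 142 141 115  94 110 122 118 114
7 [-1, 0, 1] [642.2, -171.9, 14.4]  104  94  76  51  69 124 149 136 110 100 115 123 122 120
8 [-1, 0, 1] [641.9, -171.2, 10.9]  129 130  97  69  77 130 144 135 101  92 121 121 119 121
9 [-1, 0, 1] [642.3, -170.5, 7.2]  128 124  98  68  80 111 129 116  78  79  98 117 123 123
10 []   123 122 101  74  75  83  91  75  57  56  77 103 116 123
11 []   119 123 115  92  70  66  66  55  48  46  62  82  94 110
12 []   120 123 119 110  99  94  92  79  60  46  46  51  65  91
13 []   119 111 118 117 116 119 119 108  84  58  46  47  53  59
```

View pics/v11.png

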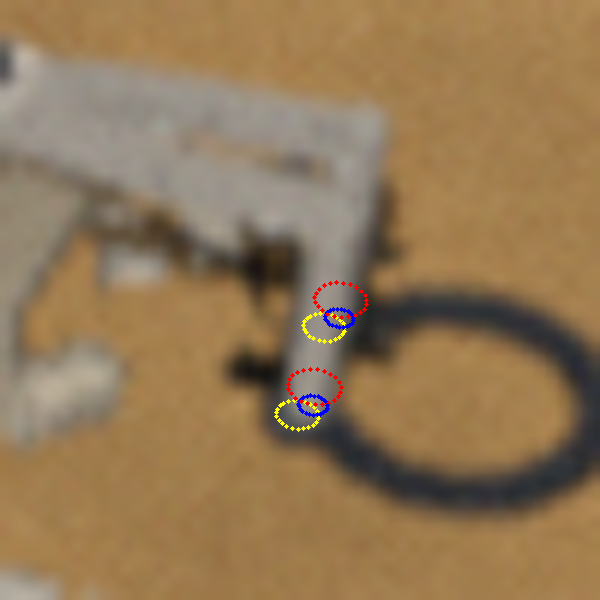

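v11: the near nose ends in the lug at (298,418). The contact height fits the shoulders seated with the pins in the eyes. I'll press down a little to level the pliers, then squeeze and check.

```bash
python3 -m jog '[-0.0005,0,-0.001,0,-0.001,0,-0.002,0,-0.001,0,-0.003,0,-0.001,0,-0.004,0,-0.001,0,-0.005,0]'
python3 -m jog '[0,0,0,0,0,0,0,0,0,0,0,0,0,0,0,0,0,0,0,0]' 0.050
python3 -m jog '[0,0,0,0,0,0,0,0,0,0,0,0,0,0,0,0,0,0,0,0]' 0.034
python3 -m jog '[0,0,0,0,0,0,0,0,0,0,0,0,0,0,0,0,0,0,0,0]' 0.034
python3 - <<'E'
from h import *
print({k:np.round(v,2) for k,v in get_obs().items() if k in("tool_pos","opening","ft_torque","wrist_force")})
o=[]
for n in("side","top"):
  c=camera(n); np.savez(f"last_{n}.npz",**{k:c[k] for k in("image","depth","camera_matrix","k1","pose")})
  for t in("pliers_tips","circlip_mid","eye_l"): print(n,t,[(np.round(r["xyz"],1).tolist(),round(r["conf"],2)) for r in mark_of(c,t)[:2]])
  u,v=map(int,px(c,[655,-155,10])); w=25
  o.append(cv2.resize(c["image"][v-w:v+w,u-w:u+w,::-1],(400,400),interpolation=cv2.INTER_CUBIC))
cv2.imwrite("pics/v12.png",np.hstack(o))
E
```

```text
clock: 20.07
tool_pos: [534.1, -121.7, 44.1]
ee_rot: [-89.8, 90.0, 163.7]
wrist_force: [-1.2, 1.3, -0.0]
opening: 58.2
clock: 20.48
tool_pos: [534.4, -121.9, 44.3]
ee_rot: [61.8, 90.0, -44.7]
wrist_force: [0.7, -0.7, -1.3]
opening: 50.3
clock: 20.9
tool_pos: [534.3, -121.8, 44.3]
ee_rot: [-91.8, 90.0, 161.7]
wrist_force: [-0.4, -0.3, -0.4]
opening: 38.3
clock: 21.32
tool_pos: [534.4, -121.8, 44.3]
ee_rot: [-112.9, 90.0, 140.6]
wrist_force: [-1.7, 0.4, -0.7]
opening: 38.3
{'tool_pos': array([ 534.35, -121.81,   44.29]), 'wrist_force': array([-1.73,  0.37, -0.74]), 'ft_torque': array([ 0.05,  0.11, -0.04]), 'opening': np.float64(38.34)}
side pliers_tips [([650.5, -140.7, 3.2], 0.95)]
side circlip_mid [([672.1, -165.9, 1.0], 0.67)]
side eye_l [([655.1, -125.3, 3.5], 0.58)]
top pliers_tips [([657.8, -141.4, 0.3], 0.44)]
top circlip_mid [([673.9, -161.4, -0.1], 0.43)]
top eye_l [([643.3, -176.3, 6.2], 0.47), ([658.2, -126.3, -1.2], 0.39)]
```

The eyes now read 52 mm apart, so the ring is spread on the pins. Slow lift and check.

```bash
python3 -m jog '[0,0,0.001,0,0,0,0.003,0,0,0,0.006,0,0,0,0.010,0,0,0,0.015,0]'
python3 -m jog '[0,0,0.006,0,0,0,0.013,0,0,0,0.021,0,0,0,0.030,0,0,0,0.039,0]'
python3 -m jog '[0,0,0.009,0,0,0,0.018,0,0,0,0.026,0,0,0,0.032,0,0,0,0.036,0]'
python3 -m jog '[0,0,0,0]'
cat > m6.py <<'E'
from h import *
from scipy.spatial.transform import Rotation as R
o=get_obs()
print({k:np.round(v,2) for k,v in o.items() if k in("tool_pos","opening","ft_torque","wrist_force","clock")})
z=R.from_euler("xyz",o["ee_rot"],degrees=True).as_matrix()[:,2]; b=np.arctan2(z[1],z[0])+np.pi/2; f=np.array([np.cos(b),np.sin(b)]); n=np.array([-f[1],f[0]]); print("yaw",np.degrees(b).round(1))
for nm in("side","top"):
  c=camera(nm); np.savez(f"last_{nm}.npz",**{k:c[k] for k in("image","depth","camera_matrix","k1","pose")})
  for t in("pliers_tips","circlip_mid","eye_l"):
    for r in mark_of(c,t)[:2]:
      p=r["xyz"]; d=p[:2]-o["tool_pos"][:2]; print(nm,t,np.round(p,1).tolist(),round(r["conf"],2),"rel tool f,n,z",(d@f).round(1),(d@n).round(1),(p[2]-o["tool_pos"][2]).round(1))
  W=cloud(c)
  for r in masks_of(c,"circlip_mid")[:1]:
    P=W[r["region"]]; P=P[~np.isnan(P[:,0])]; d=P[:,:2]-o["tool_pos"][:2]
    q=np.c_[d@f,d@n,P[:,2]]; print(nm,"mask",round(r["conf"],2),len(q),np.percentile(q,[3,50,97],axis=0).round(1).tolist())
    s=q[abs(q[:,2]-np.median(q[:,2]))<15]; A=np.c_[s[:,0]-143,s[:,1],np.ones(len(s))]; k=np.linalg.lstsq(A,s[:,2],rcond=None)[0]; print("plane slope f,n (deg), z",np.degrees(k[:2]).round(1),k[2].round(1))
E
python3 m6.py
```

```text
clock: 22.13
tool_pos: [534.2, -121.7, 59.5]
ee_rot: [-99.3, 90.0, 154.2]
wrist_force: [0.1, -0.1, -2.0]
opening: 38.3
clock: 22.55
tool_pos: [534.5, -121.9, 99.4]
ee_rot: [82.0, 90.0, -24.4]
wrist_force: [-0.4, -0.2, -2.2]
opening: 38.4
clock: 22.97
tool_pos: [534.7, -122.0, 135.4]
ee_rot: [82.5, 89.9, -23.9]
wrist_force: [-0.2, 0.2, -2.2]
opening: 38.3
clock: 23.05
tool_pos: [535.0, -122.1, 135.4]
ee_rot: [82.2, 89.9, -24.2]
wrist_force: [0.5, -0.2, -2.4]
opening: 38.6
{'clock': np.float64(23.05), 'tool_pos': array([ 534.95, -122.06,  135.39]), 'wrist_force': array([ 0.55, -0.21, -2.39]), 'ft_torque': array([ 0.07,  0.12, -0.06]), 'opening': np.float64(38.61)}
yaw -16.5
side pliers_tips [650.5, -141.1, 92.9] 0.81 rel tool f,n,z 116.2 14.5 -42.5
side circlip_mid [673.7, -162.9, 90.6] 0.56 rel tool f,n,z 144.6 0.1 -44.8
side eye_l [643.1, -178.5, 89.3] 0.6 rel tool f,n,z 119.7 -23.5 -46.1
side eye_l [653.6, -123.2, 94.3] 0.47 rel tool f,n,z 114.1 32.5 -41.1
side mask 0.78 185 [[116.7, -35.5, 2.4], [151.1, -17.9, 92.5], [171.6, 73.0, 95.4]]
plane slope f,n (deg), z [-2.6  0.3] 92.8
top pliers_tips [654.8, -138.6, 87.1] 0.55 rel tool f,n,z 119.6 18.1 -48.3
top circlip_mid [671.8, -161.6, 85.6] 0.64 rel tool f,n,z 142.4 0.8 -49.8
top eye_l [642.9, -177.4, 90.8] 0.59 rel tool f,n,z 119.2 -22.5 -44.6
top eye_l [654.0, -128.2, 87.0] 0.5 rel tool f,n,z 115.9 27.8 -48.4
```

```bash
python3 -m jog '[0,0.005,0,0.008,-0.002,0.016,0,0.022,-0.004,0.032,0,0.040,-0.006,0.050,0,0.060,-0.009,0.068,0,0.080]'
python3 -m jog '[-0.003,0.018,0,0.02,-0.005,0.036,0,0.04,-0.007,0.054,0,0.06,-0.009,0.070,0,0.08,-0.010,0.083,0,0.095]'
python3 -m jog '[0,0.010,0,0.008,-0.001,0.016,0,0.014,-0.001,0.020,0,0.017,-0.001,0.021,0,0.017,-0.001,0.021,0,0.017]'
cat > m7.py <<'E'
# fit shaft end (disc edge) and ring back arc in the pictures saved last
from h import *
from scipy.optimize import minimize
from scipy.spatial.transform import Rotation as R
import sys
o=get_obs(); z=R.from_euler("xyz",o["ee_rot"],degrees=True).as_matrix()[:,2]; b=np.arctan2(z[1],z[0])+np.pi/2; f=np.array([np.cos(b),np.sin(b)]); n=np.array([-f[1],f[0]])
zr=o["tool_pos"][2]-44.3+5   # top face of ring
print("tcp",o["tool_pos"].round(1),"ring top z",zr.round(1))
piv=np.array([22.,0]); th=np.linspace(0,2.3,50); rel=[]
def shape(r,s):
    P=[]
    for sg in(1,-1):
        d=np.c_[r*np.cos(th),sg*r*np.sin(th)]-piv; a=-sg*s; P.append(d@np.array([[np.cos(a),-np.sin(a)],[np.sin(a),np.cos(a)]]).T+piv)
    return np.vstack(P)
def W3(P,m): return np.c_[m+P[:,:1]*f+P[:,1:]*n,np.full(len(P),zr)]
for nm in("top","side"):
    c=dict(np.load(f"last_{nm}.npz")); c["k1"]=float(c["k1"]); g=np.minimum(edge_img(c),140)
    def c1(p):
        m=o["tool_pos"][:2]+p[0]*f+p[1]*n
        return np.mean([samp(g,pxa(c,W3(shape(r,.26),m))).mean() for r in(25,28)])-np.mean([samp(g,pxa(c,W3(shape(r,.26),m))).mean() for r in(18.5,34.5)])
    bb=min((minimize(c1,[x,y],method="Nelder-Mead",options=dict(initial_simplex=[[x,y],[x+3,y],[x,y+3]],xatol=.1,fatol=.05)) for x in(139,145) for y in(-2,3)),key=lambda q:q.fun)
    print(nm,"ring mid rel tool",bb.x.round(1),round(bb.fun,1),"world",(o["tool_pos"][:2]+bb.x[0]*f+bb.x[1]*n).round(1))
E
python3 m7.py; python3 m6.py; python3 m7.py
```

```text
clock: 23.97
tool_pos: [525.1, -52.4, 134.3]
ee_rot: [-169.0, 90.0, 89.2]
wrist_force: [0.1, 0.0, -1.4]
opening: 38.6
clock: 24.38
tool_pos: [514.6, 31.3, 134.2]
ee_rot: [-144.9, 90.0, 118.8]
wrist_force: [0.2, 0.2, -3.2]
opening: 38.3
clock: 24.8
tool_pos: [514.4, 50.1, 134.3]
ee_rot: [17.1, 90.0, -78.3]
wrist_force: [0.2, -0.4, -2.5]
opening: 38.5
tcp [514.4  50.1 134.3] ring top z 95.0
top ring mid rel tool [183.9  -3. ] -3.6 world [697.2  29.7]
side ring mid rel tool [133.  12.] -18.8 world [647.9  49.5]
{'clock': np.float64(24.8), 'tool_pos': array([514.42,  50.15, 134.29]), 'wrist_force': array([ 0.18, -0.38, -2.46]), 'ft_torque': array([ 0.04,  0.16, -0.05]), 'opening': np.float64(38.46)}
yaw -5.5
side pliers_tips [631.2, 56.2, 87.6] 0.68 rel tool f,n,z 115.7 17.1 -46.7
side circlip_mid [659.2, 31.2, 91.2] 0.53 rel tool f,n,z 145.9 -5.1 -43.1
side eye_l [555.3, 265.1, 48.9] 0.73 rel tool f,n,z 20.3 217.9 -85.4
side eye_l [631.5, 16.2, 88.3] 0.48 rel tool f,n,z 119.8 -22.7 -46.0
side mask 0.66 151 [[113.7, -34.2, 69.2], [143.5, -11.4, 90.3], [170.1, 35.1, 94.4]]
plane slope f,n (deg), z [-2.6  0.4] 90.8
top pliers_tips [639.2, 55.8, 88.5] 0.43 rel tool f,n,z 123.7 17.5 -45.8
top circlip_mid [659.7, 36.9, 85.9] 0.44 rel tool f,n,z 145.9 0.6 -48.4
top eye_l [635.4, 69.0, 86.5] 0.6 rel tool f,n,z 118.6 30.3 -47.8
top eye_l [628.8, 17.6, 91.2] 0.53 rel tool f,n,z 117.0 -21.5 -43.1
tcp [514.4  50.  134.3] ring top z 95.0
top ring mid rel tool [141.6   1.1] -44.0 world [655.5  37.7]
side ring mid rel tool [138.4  -9.8] -26.4 world [651.3  27. ]
```

```bash
cat > m8.py <<'E'
from h import *
from scipy.optimize import minimize
t=np.linspace(0,2*np.pi,90)[:-1]
def circ(x,y,r,z): return np.c_[x+r*np.cos(t),y+r*np.sin(t),np.full(len(t),z)]
S={}
for nm in("top","side"):
    c=dict(np.load(f"a_{nm}.npz")); c["k1"]=float(c["k1"]); g=edge_img(c)
    for lab,r,z in(("washer",41.5,50),("shaft",22.5,69.5),("flange",56,None)):
        if z is None: continue
        h=2
        def cost(p):
            d=samp(g,pxa(c,circ(p[0],p[1],r-h,z)))-samp(g,pxa(c,circ(p[0],p[1],r+h,z)))
            return -np.abs(d).mean()
        b=min((minimize(cost,[653+i,36+j],method="Nelder-Mead",options=dict(initial_simplex=[[653+i,36+j],[655+i,36+j],[653+i,38+j]])) for i in(-3,0,3) for j in(-3,0,3)),key=lambda q:q.fun)
        print(nm,lab,b.x.round(1),round(b.fun,1)); S[nm,lab]=b.x
    W=cloud(c); P=W.reshape(-1,3); k=(np.hypot(P[:,0]-653,P[:,1]-36)<34)&(P[:,2]>63)&(P[:,2]<78); q=P[k]
    print(nm,"depth top",len(q),q.mean(0).round(1),((q.max(0)+q.min(0))/2).round(1))
o=get_obs(); out=[]
for nm in("top","side"):
    c=dict(np.load(f"last_{nm}.npz")); c["k1"]=float(c["k1"])
    u,v=map(int,px(c,[650,38,80])); w=20 if nm=="top" else 27; s=400/(2*w)
    im=cv2.resize(c["image"][v-w:v+w,u-w:u+w,::-1],(400,400),interpolation=cv2.INTER_CUBIC)
    for p in circ(*S[nm,"shaft"],24,69.5): q=px(c,p); cv2.circle(im,(int((q[0]-u+w+.5)*s),int((q[1]-v+w+.5)*s)),1,(0,0,255),-1)
    out.append(im)
cv2.imwrite("pics/v12.png",np.hstack(out))
E
python3 m8.py
```

```text
top washer [643.2  36.6] -25.2
top shaft [655.1  36.6] -29.0
top depth top 169 [653.8  36.3  69.4] [654.   36.5  68.9]
side washer [654.3 -24.3] -17.0
side shaft [648.7  10.9] -31.8
side depth top 184 [650.9  33.3  69.3] [651.9  37.5  68.2]
```

View pics/v12.png

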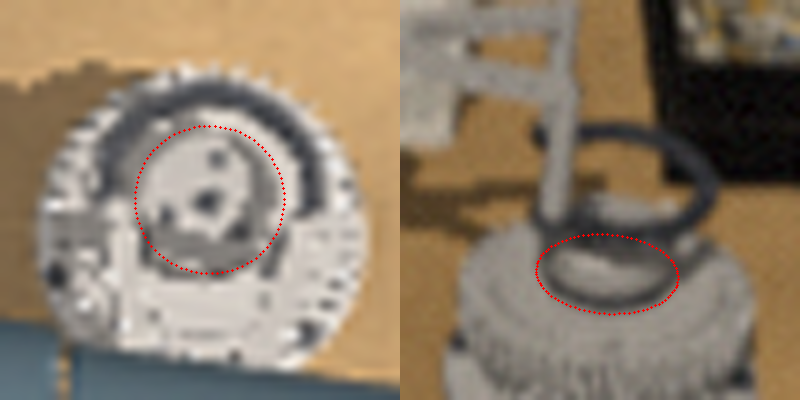

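v12: in the top panel the shaft's centre hole is at (207,200), with the ring arc around it (back at (215,93), sides at (110,190) and (315,195)). In the side panel the ring hovers level above the shaft. The needed shift is about +3 mm in x; then I lower watching the force.

```bash
python3 -m jog '[0.001,0,-0.001,0,0.002,0,-0.004,0,0.003,-0.0005,-0.008,0,0.003,-0.0005,-0.012,0,0.003,-0.0005,-0.015,0]'
python3 -m jog '[0,0,-0.001,0,0,0,-0.002,0,0,0,-0.003,0,0,0,-0.004,0]'
python3 -m jog '[0,0,-0.001,0,0,0,-0.002,0,0,0,-0.003,0]'
python3 -m jog '[0,0,-0.001,0,0,0,-0.002,0,0,0,-0.003,0]'; python3 m6.py; python3 m7.py
```

```text
clock: 25.72
tool_pos: [517.1, 49.7, 118.5]
ee_rot: [-90.9, 89.9, 173.7]
wrist_force: [-1.0, -0.3, -2.8]
opening: 38.6
clock: 26.05
tool_pos: [517.5, 49.7, 115.3]
ee_rot: [88.0, 90.0, -7.4]
wrist_force: [0.1, -0.2, -1.8]
opening: 38.1
clock: 26.3
tool_pos: [517.3, 49.7, 112.3]
ee_rot: [-78.9, 90.0, -174.3]
wrist_force: [-1.6, 0.0, -1.1]
opening: 38.6
clock: 26.55
tool_pos: [516.8, 49.8, 109.2]
ee_rot: [-89.1, 89.9, 175.5]
wrist_force: [-4.9, 0.6, 2.0]
opening: 38.0
{'clock': np.float64(26.55), 'tool_pos': array([516.79,  49.77, 109.2 ]), 'wrist_force': array([-4.9 ,  0.57,  1.95]), 'ft_torque': array([-0.02,  0.79, -0.04]), 'opening': np.float64(38.0)}
yaw -5.5
side pliers_tips [638.5, 57.5, 72.0] 0.93 rel tool f,n,z 120.4 19.3 -37.2
side circlip_mid [663.3, 32.7, 68.0] 0.42 rel tool f,n,z 147.5 -3.1 -41.2
side eye_l [635.2, 17.0, 67.7] 0.56 rel tool f,n,z 121.0 -21.4 -41.5
side mask 0.43 150 [[127.3, -34.1, 29.0], [153.8, -6.8, 70.9], [173.1, 73.1, 74.1]]
plane slope f,n (deg), z [ 0.4 -0.5] 70.7
top pliers_tips [641.8, 56.3, 65.6] 0.47 rel tool f,n,z 123.8 18.4 -43.6
top pliers_tips [636.9, 64.4, 62.8] 0.24 rel tool f,n,z 118.2 26.0 -46.4
top circlip_mid [659.9, 37.6, 58.9] 0.42 rel tool f,n,z 143.6 1.5 -50.3
top eye_l [633.6, 16.9, 66.1] 0.61 rel tool f,n,z 119.4 -21.6 -43.1
top eye_l [636.5, 65.6, 62.1] 0.44 rel tool f,n,z 117.7 27.1 -47.1
top mask 0.46 6 [[167.1, -15.0, 60.4], [170.6, -7.0, 62.2], [171.8, 0.8, 64.9]]
plane slope f,n (deg), z [-2.4 11.4] 65.1
tcp [517.5  49.6 109.3] ring top z 70.0
top ring mid rel tool [140.    1.9] -45.0 world [657.   38.2]
side ring mid rel tool [142.3  -0.4] -43.8 world [659.1  35.7]
```

The shaft pushes the ring toward −x (−5 N), so I back off 2 mm in x.

```bash
python3 -m jog '[-0.001,0,0.001,0,-0.002,0,0.001,0,-0.002,0,0.001,0]'
python3 -m jog '[0,0,-0.001,0,0,0,-0.002,0,0,0,-0.002,0]'
python3 -m jog '[0,0,-0.001,0,0,0,-0.002,0,0,0,-0.002,0]'
```

```text
clock: 27.3
tool_pos: [515.4, 49.8, 110.4]
ee_rot: [109.9, 90.0, 14.5]
wrist_force: [0.1, -0.3, -2.0]
opening: 38.6
clock: 27.55
tool_pos: [515.2, 49.7, 108.1]
ee_rot: [-102.1, 90.0, 162.5]
wrist_force: [-0.2, 0.5, -2.6]
opening: 38.2
clock: 27.8
tool_pos: [515.2, 49.7, 106.0]
ee_rot: [-96.4, 90.0, 168.1]
wrist_force: [-0.2, 0.3, -2.3]
opening: 38.0
```

No force now, so the ring is sliding down around the shaft. Continuing.

```bash
python3 -m jog '[0,0,-0.001,0,0,0,-0.002,0,0,0,-0.003,0,0,0,-0.004,0]'
python3 -m jog '[0,0,-0.001,0,0,0,-0.002,0,0,0,-0.003,0,0,0,-0.004,0]'
python3 -m jog '[0,0,-0.001,0,0,0,-0.002,0,0,0,-0.002,0]'; python3 m6.py; python3 m7.py
```

```text
clock: 28.13
tool_pos: [515.4, 49.7, 102.2]
ee_rot: [111.4, 90.0, 15.9]
wrist_force: [0.9, 0.8, -1.8]
opening: 38.1
clock: 28.47
tool_pos: [515.4, 49.7, 98.2]
ee_rot: [101.3, 90.0, 5.8]
wrist_force: [-1.1, -0.4, -2.8]
opening: 37.8
clock: 28.72
tool_pos: [515.3, 49.7, 96.1]
ee_rot: [-85.2, 90.0, 179.4]
wrist_force: [-0.9, 0.6, -2.3]
opening: 38.2
{'clock': np.float64(28.72), 'tool_pos': array([515.35,  49.66,  96.11]), 'wrist_force': array([-0.88,  0.63, -2.28]), 'ft_torque': array([-0.01,  0.05, -0.03]), 'opening': np.float64(38.17)}
yaw -5.5
side pliers_tips [634.2, 57.4, 53.5] 0.55 rel tool f,n,z 117.6 19.0 -42.6
side circlip_mid [656.9, 33.2, 53.1] 0.61 rel tool f,n,z 142.5 -2.9 -43.0
side eye_l [635.3, 19.4, 53.1] 0.61 rel tool f,n,z 122.3 -18.7 -43.0
side mask 0.56 678 [[-51.9, -32.0, 62.0], [52.4, -11.0, 106.5], [122.2, 29.8, 117.0]]
plane slope f,n (deg), z [-2.9 -1.8] 102.1
top circlip_mid [662.2, 36.2, 49.8] 0.66 rel tool f,n,z 147.5 0.6 -46.3
top eye_l [632.8, 15.9, 54.7] 0.62 rel tool f,n,z 120.1 -22.4 -41.4
top eye_l [635.7, 65.2, 52.1] 0.5 rel tool f,n,z 118.3 26.9 -44.0
top mask 0.52 93 [[140.7, -34.1, 48.3], [163.0, -2.7, 54.1], [174.9, 32.9, 58.3]]
plane slope f,n (deg), z [-1.8  0.5] 54.6
tcp [515.4  49.7  96.3] ring top z 57.0
top ring mid rel tool [142.5   2. ] -44.2 world [657.5  38.1]
side ring mid rel tool [142.3  -4.9] -38.7 world [656.6  31.3]
```

```bash
python3 -m jog '[0,0,-0.0007,0,0,0,-0.0015,0,0,0,-0.0015,0]'
python3 -m jog '[0,0,-0.0007,0,0,0,-0.0015,0,0,0,-0.0015,0]'
```

```text
clock: 29.47
tool_pos: [515.3, 49.7, 94.7]
ee_rot: [-81.0, 90.0, -176.4]
wrist_force: [0.4, 0.3, -1.9]
opening: 38.3
clock: 29.72
tool_pos: [515.4, 49.7, 93.2]
ee_rot: [-48.2, 90.0, -143.7]
wrist_force: [-1.9, 0.8, -0.9]
opening: 37.9
```

```bash
python3 -m jog '[0,0,-0.0005,0,0,0,-0.001,0,0,0,-0.001,0]'
python3 -m jog '[0,0,0,0,0,0,0,0,0,0,0,0]' 0.048
python3 -m jog '[0,0,0,0,0,0,0,0,0,0,0,0]' 0.054
python3 -m jog '[0,0,0,0,0,0,0,0,0,0,0,0]' 0.058; python3 m6.py
```

```text
clock: 29.97
tool_pos: [515.4, 49.7, 92.3]
ee_rot: [68.3, 90.0, -27.2]
wrist_force: [-1.0, -0.1, 0.2]
opening: 38.3
clock: 30.22
tool_pos: [514.7, 49.8, 92.0]
ee_rot: [-93.4, 89.9, 171.1]
wrist_force: [-2.0, -0.7, -0.3]
opening: 48.0
clock: 30.47
tool_pos: [514.7, 49.8, 92.0]
ee_rot: [-90.7, 89.9, 173.9]
wrist_force: [-3.4, 0.1, -0.9]
opening: 53.9
clock: 30.72
tool_pos: [514.1, 49.9, 91.8]
ee_rot: [-91.4, 89.8, 173.1]
wrist_force: [-5.6, 0.6, 0.7]
opening: 58.1
{'clock': np.float64(30.72), 'tool_pos': array([514.13,  49.88,  91.8 ]), 'wrist_force': array([-5.56,  0.59,  0.7 ]), 'ft_torque': array([ 0.11,  1.08, -0.04]), 'opening': np.float64(58.12)}
yaw -5.4
side pliers_tips [623.8, 40.0, 55.0] 0.96 rel tool f,n,z 110.1 0.6 -36.8
side circlip_mid [653.3, 35.0, 51.9] 0.57 rel tool f,n,z 140.0 -1.6 -39.9
side circlip_mid [624.7, 44.2, 51.3] 0.4 rel tool f,n,z 110.6 4.8 -40.5
side eye_l [554.4, 263.7, 50.6] 0.53 rel tool f,n,z 19.8 216.7 -41.2
side eye_l [628.4, 27.6, 54.8] 0.49 rel tool f,n,z 115.9 -11.3 -37.0
side mask 0.49 80 [[115.3, -31.3, 50.7], [147.3, -23.4, 55.3], [167.5, 6.3, 58.2]]
plane slope f,n (deg), z [ 0.5 -1.4] 54.5
top eye_l [629.1, 53.0, 47.9] 0.51 rel tool f,n,z 114.2 14.0 -43.9
top eye_l [627.5, 27.4, 54.4] 0.51 rel tool f,n,z 115.0 -11.6 -37.4
```

The ring has closed, with the eyes 26 mm apart. I relieve the −x push and lift the pins out.

```bash
python3 -m jog '[-0.001,0,0,0,-0.002,0,0,0,-0.003,0,0,0,-0.003,0,0,0]' 0.0585
python3 -m jog '[0,0,0.001,0,0,0,0.002,0,0,0,0.003,0,0,0,0.004,0,0,0,0.005,0]'
python3 -m jog '[0,0,0.001,0,0,0,0.003,0,0,0,0.005,0,0,0,0.008,0,0,0,0.011,0]'; python3 m6.py
```

```text
clock: 31.55
tool_pos: [513.0, 49.5, 92.6]
ee_rot: [87.9, 89.9, -7.6]
wrist_force: [-0.2, -0.9, -2.1]
opening: 58.7
clock: 31.97
tool_pos: [512.6, 49.6, 97.5]
ee_rot: [89.1, 90.0, -6.4]
wrist_force: [-0.6, 0.0, -1.7]
opening: 58.7
clock: 32.38
tool_pos: [512.4, 49.7, 108.6]
ee_rot: [-49.3, 90.0, -144.7]
wrist_force: [0.2, -0.1, -3.0]
opening: 58.7
{'clock': np.float64(32.38), 'tool_pos': array([512.37,  49.66, 108.57]), 'wrist_force': array([ 0.23, -0.15, -2.95]), 'ft_torque': array([0.01, 0.05, 0.05]), 'opening': np.float64(58.71)}
yaw -5.5
side pliers_tips [624.6, 42.2, 72.5] 0.63 rel tool f,n,z 112.4 3.2 -36.1
side pliers_tips [656.7, 36.1, 47.9] 0.36 rel tool f,n,z 145.0 0.2 -60.7
side circlip_mid [653.3, 36.4, 50.1] 0.51 rel tool f,n,z 141.6 0.2 -58.5
side eye_l [626.8, 28.4, 51.2] 0.39 rel tool f,n,z 115.9 -10.3 -57.4
side mask 0.42 101 [[107.8, -29.3, 49.3], [131.3, -18.2, 55.1], [166.8, 4.8, 58.4]]
plane slope f,n (deg), z [ 2.5 -2.8] 54.3
top circlip_mid [656.1, 39.5, 51.1] 0.46 rel tool f,n,z 144.0 3.5 -57.5
top eye_l [628.5, 51.9, 47.8] 0.61 rel tool f,n,z 115.4 13.3 -60.8
top eye_l [625.9, 30.4, 55.1] 0.46 rel tool f,n,z 114.8 -8.4 -53.5
```

```bash
python3 -m jog '[0,0,0.004,0,0,0,0.010,0,0,0,0.018,0,0,0,0.025,0,0,0,0.030,0]'
python3 -m jog '[0.001,0.004,0,0,0.002,0.012,0,0,0.004,0.025,0,0,0.006,0.042,0,0,0.009,0.062,0,0]'
python3 -m jog '[0.002,0.022,0,0,0.004,0.044,0,0,0.006,0.066,0,0,0.008,0.088,0,0,0.010,0.108,0,0]'
python3 -m jog '[0.001,0.018,0,0,0.001,0.032,0,0,0.001,0.042,0,0,0.001,0.049,0,0,0.001,0.052,0,0]'
python3 -m jog '[0,0,-0.004,0,0,0,-0.012,0,0,0,-0.023,0,0,0,-0.034,0,0,0,-0.043,0]'
python3 m6.py | grep -v mask
```

```text
clock: 33.3
tool_pos: [513.1, 49.6, 140.0]
ee_rot: [88.0, 89.9, -7.5]
wrist_force: [0.2, 0.0, -2.2]
opening: 58.9
clock: 33.72
tool_pos: [521.0, 112.6, 137.8]
ee_rot: [-87.8, 89.9, 176.7]
wrist_force: [0.4, 0.1, -1.2]
opening: 58.5
clock: 34.13
tool_pos: [530.8, 221.6, 137.6]
ee_rot: [-89.8, 89.9, 174.8]
wrist_force: [0.4, 0.3, -1.5]
opening: 58.4
clock: 34.55
tool_pos: [532.1, 272.5, 138.0]
ee_rot: [-69.3, 90.0, -164.7]
wrist_force: [-1.0, 0.9, -2.3]
opening: 58.6
clock: 34.97
tool_pos: [531.6, 270.9, 93.1]
ee_rot: [-67.8, 89.9, -163.3]
wrist_force: [-0.7, -0.5, -1.5]
opening: 58.5
{'clock': np.float64(34.97), 'tool_pos': array([531.59, 270.89,  93.14]), 'wrist_force': array([-0.7 , -0.5 , -1.47]), 'ft_torque': array([ 0.08,  0.03, -0.04]), 'opening': np.float64(58.46)}
yaw -5.5
side circlip_mid [651.6, 31.7, 51.7] 0.49 rel tool f,n,z 142.4 -226.6 -41.4
side eye_l [624.9, 32.0, 52.7] 0.39 rel tool f,n,z 115.8 -228.8 -40.4
plane slope f,n (deg), z [ 1.2 -1.5] 48.7
top pliers_tips [648.9, 262.8, 56.7] 0.51 rel tool f,n,z 117.5 3.2 -36.4
top eye_l [625.6, 50.8, 49.6] 0.36 rel tool f,n,z 114.7 -210.1 -43.5
plane slope f,n (deg), z [ 0.9 -9.1] 23.7
```

```bash
python3 -m jog '[0,0,-0.009,0,0,0,-0.018,0,0,0,-0.026,0,0,0,-0.032,0,0,0,-0.036,0]'
python3 -m jog '[0,0,-0.002,0,0,0,-0.004,0,0,0,-0.005,0,0,0,-0.006,0,0,0,-0.006,0]'; python3 m6.py | grep -E "tips|tool_pos"
```

```text
clock: 35.88
tool_pos: [531.4, 271.4, 57.5]
ee_rot: [-68.8, 89.9, -164.3]
wrist_force: [-0.7, 0.3, -2.9]
opening: 58.8
clock: 36.3
tool_pos: [532.5, 271.7, 53.4]
ee_rot: [112.4, 90.0, 16.9]
wrist_force: [0.3, -0.6, -1.0]
opening: 58.4
{'clock': np.float64(36.3), 'tool_pos': array([532.49, 271.71,  53.39]), 'wrist_force': array([ 0.3 , -0.59, -1.02]), 'ft_torque': array([ 0.  , -0.  , -0.08]), 'opening': np.float64(58.42)}
side pliers_tips [642.7, 263.5, 13.0] 0.96 rel tool f,n,z 110.5 2.3 -40.4
top pliers_tips [649.3, 260.1, 11.9] 0.48 rel tool f,n,z 117.4 -0.5 -41.5
```

```bash
python3 -m jog '[0,0,-0.0007,0,0,0,-0.0015,0,0,0,-0.0015,0]'
python3 -m jog '[0,0,-0.0005,0,0,0,-0.001,0,0,0,-0.001,0]'
python3 -m jog '[0,0,0,0,0,0,0,0,0,0,0,0]' 0.062
python3 -m jog '[0,0,0,0,0,0,0,0,0,0,0,0,0,0,0,0]' 0.090
python3 - <<'E'
from h import *
c=camera("side")
for t in("pliers_grip","pliers_tips"): print(t,[(np.round(r["xyz"],1).tolist(),round(r["conf"],2)) for r in mark_of(c,t)[:1]])
E
```

```text
clock: 37.05
tool_pos: [532.2, 271.7, 51.5]
ee_rot: [-72.8, 90.0, -168.3]
wrist_force: [-0.5, -0.1, -1.3]
opening: 58.7
clock: 37.3
tool_pos: [532.5, 271.7, 51.0]
ee_rot: [83.9, 90.0, -11.5]
wrist_force: [0.3, 0.2, -0.8]
opening: 58.8
clock: 37.55
tool_pos: [532.7, 271.8, 51.2]
ee_rot: [113.8, 90.0, 18.4]
wrist_force: [0.8, 0.2, 0.3]
opening: 62.0
clock: 37.88
tool_pos: [532.4, 271.7, 50.8]
ee_rot: [109.6, 90.0, 14.2]
wrist_force: [0.4, 0.6, -0.1]
opening: 85.3
pliers_grip [([525.6, 269.3, 59.3], 0.83)]
pliers_tips [([640.4, 259.4, 4.8], 0.55)]
```

Released and flat. Now I rise straight up, back away and check.

```bash
python3 -m jog '[0,0,0.005,0,0,0,0.02,0,0,0,0.045,0,0,0,0.08,0,0,0,0.115,0]' 0.094
python3 -m jog '[-0.02,0,0.03,0,-0.05,0,0.06,0,-0.08,0,0.08,0,-0.09,0,0.08,0,-0.09,0,0.08,0]'
python3 - <<'E'
from h import *
for n in ("side","top"):
  c=camera(n); W=cloud(c); np.savez(f"last_{n}.npz",**{k:c[k] for k in("image","depth","camera_matrix","k1","pose")})
  for t in("pliers_grip","pliers_tips","case_top","circlip_mid","eye_l","groove"): print(n,t,[(np.round(r["xyz"],1).tolist(),round(r["conf"],2)) for r in mark_of(c,t)[:2]])
  for r in masks_of(c,"circlip_mid")[:1]:
    P=W[r["region"]]; P=P[np.hypot(P[:,0]-654,P[:,1]-37)<45]; print("ring mask",len(P),np.nanpercentile(P,[5,50,95],axis=0).round(1).tolist())
  for r in masks_of(c,"pliers_grip")[:1]:
    P=W[r["region"]]; P=P[(P[:,2]>50)&(P[:,2]<80)]
    for a in range(440,640,40):
      k=P[(P[:,0]>a)&(P[:,0]<a+40)]; print(a,len(k),np.percentile(k[:,2],80).round(1) if len(k) else "")
print(get_obs()["clock"],get_obs()["tool_pos"].round())
E
```

```text
clock: 38.45
tool_pos: [531.5, 271.4, 166.5]
ee_rot: [-68.5, 89.9, -164.0]
wrist_force: [1.5, 0.5, 0.8]
opening: 94.1
clock: 38.87
tool_pos: [441.5, 272.2, 247.4]
ee_rot: [115.3, 89.8, 19.9]
wrist_force: [1.0, -0.5, -0.9]
opening: 94.0
side pliers_grip [([525.5, 273.3, 61.1], 0.6), ([638.6, 264.3, 4.4], 0.21)]
side pliers_tips [([639.3, 260.4, 3.1], 0.85)]
side case_top [([553.3, 266.2, 52.3], 0.96)]
side circlip_mid [([651.6, 31.8, 52.0], 0.55)]
side eye_l [([624.6, 30.1, 51.7], 0.43)]
side groove [([354.8, 409.3, 55.7], 0.81), ([656.6, 38.0, 50.8], 0.77)]
ring mask 144 [[618.1, 8.0, 49.8], [638.3, 19.8, 54.6], [676.8, 50.7, 57.6]]
440 44 69.9
480 157 69.7
520 148 67.9
560 85 63.4
600 86 60.0
top pliers_grip [([527.0, 268.9, 58.4], 0.74), ([623.2, 26.2, 51.8], 0.29)]
top pliers_tips [([646.2, 262.3, 4.2], 0.64)]
top case_top [([558.5, 264.5, 46.6], 0.72)]
top circlip_mid [([653.9, 34.8, 49.1], 0.43)]
top eye_l [([625.1, 29.6, 52.7], 0.43), ([627.6, 51.2, 52.3], 0.38)]
top groove [([654.6, 33.8, 49.0], 0.7), ([655.8, 38.0, 56.4], 0.67)]
ring mask 93 [[623.6, 8.3, 49.3], [640.5, 50.5, 54.2], [666.1, 64.9, 63.6]]
440 0 
480 24 72.3
520 47 69.0
560 97 63.7
600 81 59.7
39.7667 [442. 272. 246.]
```

```bash
python3 - <<'E'
from h import *
from scipy.optimize import minimize
for n in("top","side"):
    c=dict(np.load(f"last_{n}.npz")); c["k1"]=float(c["k1"]); g=np.minimum(edge_img(c),140); W=cloud(c)
    res=[]
    for zz in((55,) ):
        def cost(p):
            i,o=ringpts(p[0],p[1],p[2]/30,zz); o=o[len(o)//2:]; return samp(g,pxa(c,i)).mean()-samp(g,pxa(c,o)).mean()
        b=min((minimize(cost,[654,37,a],method="Nelder-Mead",options=dict(initial_simplex=[[654,37,a],[657,37,a],[654,40,a],[654,37,a+6]])) for a in(-10,0,10)),key=lambda q:q.fun)
        print(n,zz,b.x[:2].round(1),np.degrees(b.x[2]/30).round(1),round(b.fun,1))
    gr=edge_img(c); P=W.reshape(-1,3); d=np.hypot(P[:,0]-654.5,P[:,1]-37)
    k=(gr.ravel()<90)&(d>23)&(d<34)&(P[:,2]>45)&(P[:,2]<68); Q=P[k]
    ang=np.degrees(np.arctan2(Q[:,1]-37,Q[:,0]-654.5))
    for a in range(-180,180,45):
        q=Q[(ang>=a)&(ang<a+45)]; print(a,len(q),np.median(q[:,2]).round(1) if len(q) else "",end=" | ")
    print()
    A=np.c_[Q[:,0]-654.5,Q[:,1]-37,np.ones(len(Q))]; s=np.linalg.lstsq(A,Q[:,2],rcond=None)[0]; print("tilt rad",s[:2].round(3),"z",s[2].round(1))
E
```

```text
top 55 [655.4  37.9] 5.1 -43.2
-180 5 56.8 | -135 5 55.1 | -90 0  | -45 0  | 0 5 54.9 | 45 9 53.4 | 90 13 53.9 | 135 3 55.0 | 
tilt rad [-0.002 -0.045] z 55.3
side 55 [652.5  33. ] -27.1 -52.1
-180 23 54.2 | -135 21 55.2 | -90 23 55.2 | -45 14 55.3 | 0 4 56.4 | 45 0  | 90 0  | 135 8 54.0 | 
tilt rad [0.013 0.019] z 55.0
```

```bash
python3 -c "
from rig import *
print(sign_off())"
```

```text
the job is handed in; nothing more can be done
None
```

I finished the task and handed it in at about 40 s on the robot's clock. The ring sits closed in the groove and the pliers lie flat on the case again. I got no verdict back.

**What I did:** I took the pliers off the case, put the pins into the ring's eyes and squeezed to the stop, which spread the eyes to about 52 mm. I carried the ring over the shaft, shifted it 2 mm back in x when it touched the shaft end, and lowered it to the washer. There I let it close, lifted the pins out, laid the pliers back on the case and backed the arm away.

**Last checks:**
- **Ring:** its top face measures about 55 mm above the bench all round, with a measured tilt of 0.02 to 0.05 rad. The eyes are about 22 to 26 mm apart, so it is closed. The top camera puts its centre within about 1 mm of the shaft axis.
- **Pliers:** the grip is at about (526, 271, 60) mm, roughly 35 mm from the middle of the lid. They lie level, with the tips past the edge.

**What went wrong or disagreed:**
- **First lift:** the pliers drooped about 35° in the grip. I set them down on the lid and gripped them again further forward.
- **Finger contact:** during that, the fingertips pressed briefly on the lid, with 78 N at the wrist. That is under the 120 N wrist limit. The 40 N limit is for the arm or gripper body, and I don't know whether finger contact counts.
- **Cameras:** the side camera's fit of the seated ring was about 4 to 5 mm off the top camera's, mostly in y. I trusted the top camera, because the dark side wall of the ring and the gear behind it spoil the side view.

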